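# Pack up the bonding press with plate boards

## Task

Slide the press's beam back to its parking stop, then pile every plate board on the bed together with whichever packers bring the pile to the right height, all flat (either face up) and square on the bed mark with the dark caul as the topmost piece, so that the caul's top comes 2 to 3 mm below the underside of the beam. Finally slide the beam fully home over the pile to its stop; packers you do not need stay well clear of the bed, and leave the scraper and the white tub where they are.

Things in the scene. Friction and masses are not known exactly. Their poses are not given: they have to be found in the camera images.
- press: Fixed bonding press: dark steel deck 370 x 190 mm, 20 mm high, with two rails along its x axis, 8 mm above the deck, inner faces 154 mm apart. Origin on the table under the bed's middle; x, the beam's sliding direction, points away from the robot, up to 0.15 rad askew; deck from x = -235 to +135 mm, rails to +115 mm. The pile's pieces lie with their long side along the press's y.
- press_bed (a point): Centre of the bed, on the deck surface, 20 mm above the table: marked by an inlaid cork rectangle 44 mm (press x) by 110 mm (press y), flush with the deck, no rim.
- beam (a joint): Aluminium beam, a portal 190 mm long across the press, 40 mm wide, sliding on the rails: 0 = at its stop, its middle over the bed; 0.185 = parking stop, 185 mm nearer the robot (along -x of the press), bed clear. Its underside is always 86.5 mm above the bed, its top face 100.5 mm. About 3 N of friction; it stays where it is left.
- beam_grip (a point): On the black fin on top of the beam, moving with it: fin 14 mm thick along the press's x, 50 mm long along y, its top 155.5 mm above the table; this point is 12.5 mm below the fin's top. Pinch the fin from above, fingers closing along the press's x, to slide the beam.
- board1: Pale wooden board 44 (its x) x 110 (its y) x 12 mm thick with a flush rounded metal plate bonded to its top face; about 0.09 kg. Lies flat on the table at the start. Origin at the centre of its underside. Two to four boards are there.
- board2: Pale wooden board 44 (its x) x 110 (its y) x 12 mm thick with a flush rounded metal plate bonded to its top face; about 0.09 kg. Lies flat on the table at the start. Origin at the centre of its underside. Two to four boards are there.
- board3: Pale wooden board 44 (its x) x 110 (its y) x 12 mm thick with a flush rounded metal plate bonded to its top face; about 0.09 kg. Lies flat on the table at the start. Origin at the centre of its underside. Two to four boards are there.
- board4: Pale wooden board 44 (its x) x 110 (its y) x 12 mm thick with a flush rounded metal plate bonded to its top face; about 0.09 kg. Lies flat on the table at the start. Origin at the centre of its underside. Two to four boards are there.
- packer8: Plain aluminium packer plate 44 (its x) x 110 (its y) mm, 8 mm thick, 0.10 kg, flat on the table at the start; a row of 2 dark drilled dimples along the middle of its top, one per 4 mm of thickness. Origin at the centre of its underside. Four or five of the packers of 8, 12, 16, 20 and 24 mm are there.
- packer12: Plain aluminium packer plate 44 (its x) x 110 (its y) mm, 12 mm thick, 0.16 kg, flat on the table at the start; a row of 3 dark drilled dimples along the middle of its top, one per 4 mm of thickness. Origin at the centre of its underside. Four or five of the packers of 8, 12, 16, 20 and 24 mm are there.
- packer16: Plain aluminium packer plate 44 (its x) x 110 (its y) mm, 16 mm thick, 0.21 kg, flat on the table at the start; a row of 4 dark drilled dimples along the middle of its top, one per 4 mm of thickness. Origin at the centre of its underside. Four or five of the packers of 8, 12, 16, 20 and 24 mm are there.
- packer20: Plain aluminium packer plate 44 (its x) x 110 (its y) mm, 20 mm thick, 0.26 kg, flat on the table at the start; a row of 5 dark drilled dimples along the middle of its top, one per 4 mm of thickness. Origin at the centre of its underside. Four or five of the packers of 8, 12, 16, 20 and 24 mm are there.
- packer24: Plain aluminium packer plate 44 (its x) x 110 (its y) mm, 24 mm thick, 0.31 kg, flat on the table at the start; a row of 6 dark drilled dimples along the middle of its top, one per 4 mm of thickness. Origin at the centre of its underside. Four or five of the packers of 8, 12, 16, 20 and 24 mm are there.
- caul: Dark wooden pressing caul 44 (its x) x 120 (its y) x 16 mm thick, about 0.08 kg, flat on the table at the start. Origin at the centre of its underside.
- caul_mid (a point): Middle of the caul: 8 mm from its upper and lower faces.
- scraper: Bystander: small scraper lying flat, wooden handle and steel blade, 105 mm long, 18 mm high. Origin on the table under its middle. Not to be moved.
- tub: Bystander: closed round white tub, 72 mm across, 30 mm high. Origin at the centre of its underside. Not to be moved.
There are look-alikes about, which are no part of the job. What is shaped like the caul but purple or turquoise is not meant.

How it is judged:
By the outcome, as a careful person would: the job done as asked, in the order asked, and still so for the second after the job is handed in, with the robot touching nothing.
Of board1, board2, board3, board4 only 2 to 4 are there at a start; the rules pass over those that are not, and their reading is None.
Of packer8, packer12, packer16, packer20, packer24 only 4 to 5 are there at a start; the rules pass over those that are not, and their reading is None.
At some moment in a run one of board1, board2, board3, board4, caul may be knocked a few centimetres aside while the robot is not near it.
Once in a run the grip may slacken for a moment while it holds something.
It also fails if it takes over 210 s, if anything falls off the work surface, if the arm or the gripper's body presses on something with over 40 N, if the wrist force passes 120 N, or if a joint passes its speed limit or range.

## Robot

A 6-joint arm with a two-finger parallel gripper is mounted at the origin on the work surface. World frame = base frame: x ahead of the robot, y to its left, z up, the work surface at z = 0. Lengths are in m, angles in rad, forces in N, time in s.
With the tool pointing down it reaches from about 0.375 to 0.975 m from the base axis. Payload 3.8 kg.
Tool frame: the origin (TCP) lies midway between the tips of the shut fingers; the grasp point (between the pads) lies 19 mm behind it; z points along the fingers, y is the direction in which the jaws open and shut (so a half turn about z gives the same grasp; the last joint's range is limited). The gripper opens to 85 mm and grips with 20 to 120 N. Pads are 22 mm wide; open, the fingers measure 114 mm over their backs; the gripper's body (76 mm by 85 mm) begins 54 mm behind the grasp point. The pads swing forward as they close: fully open they stand 13 mm farther back than shut.
Start: joints at [-1.362, 0.264, 1.604, -0, 1.274, -0.037], TCP at [0.164, -0.655, 0.202] pointing down, gripper open.
Joint ranges: [-2.63, 2.63], [-0.94, 2.18], [0.31, 2.57], [-1.31, 4.45], [0, 2.66], [-2.55, 2.55]. Speed limits (rad/s): [2.57, 2.57, 3.14, 3.14, 3.14, 3.14].

## Interface

Orientations are given as a rotation vector (axis times angle).
In Python, from workcell import bot gives the robot as it stands.
- The arm moves only by the tool drive_tool, never from a script. Its argument "deltas" is a list of rows, each an object with "hand": the opening, from 0 (shut) to 1 (fully open); "offset": the shift along the world's x, y, z in cm, a list of three; "angular": the turn, a rotation vector about the world's x, y, z in degrees, a list of three. A call has 1 to 8 rows; each row is the pose to reach, as a shift and turn from the pose commanded when the call began; what a row does not reach only later rows make up. A row lasts 1/8 s, in which the tool goes at most 62.5 mm and 10.7 degrees, less where a joint would pass 70% of its speed; a pose out of reach is approached as far as the arm can. A call with a gripper value outside its range is refused whole. The fingers move at their own pace and stop on an object; "force" is the grip in N (left out, the last holds). Time passes only in rows, so rows that repeat a pose let the fingers close. It gives the time, the measured TCP pose, the force and the opening at its end, in the units of the state.
- bot.read_state(): the state, without advancing time (a new reading comes with each control period).
- bot.read_camera(name): name is "side" or "top" or "wrist"; returns a dict with "frame" (384x512x3 uint8, blue, green, red), "mtx" (3x3 intrinsics, pixels), "R" (3x3) and "t" (3): a world point X has camera coordinates R X + t. Camera axes: x right, y down, z forward; pixel columns grow to the right and rows downward; lengths in m; the calibration is good to about 2 mm. A picture is of the moment at which its call begins. There is no depth.
- bot.finish_job(): hands the job in, once; it reports no verdict.
The state is a dict: "time": time; "q": joint angles; "joint_vel": joint speeds; "joint_torque": joint torques, N m; "tool_pos": TCP position; "tcp_rot": TCP orientation; "wrist_force": force on the tool from outside, world axes, zero at the start; "torque": the same for the moment, N m; "width": opening from 0.0 (shut) to 1.0 (fully open).
Only numpy, scipy, OpenCV 4.12 (cv2) and the standard library are available. Lean on these libraries where they do the work, as an engineer would, in place of code of your own. Each camera call takes 0.05 s, during which the arm holds its last target. There are 200 camera calls.

## Working session

There is one attempt and no reset: what is moved stays moved. The work goes in short steps, Python scripts to look and compute and a tool call to move; the robot and the scene stay as the last step left them, time stands still between calls to the robot, and variables do not carry over. Pictures are saved under pics/ and viewed, about 12 in all and at most 16, crops included, and the job is handed in when it is done.

Besides the shell and the picture viewer there is one more tool, called after "Call:" by a JSON object that holds its "fn" and its "kwargs", one argument or row to a line. drive_tool: Moves the arm, as the interface text tells. Its arguments: {"type":"object","properties":{"deltas":{"type":"array"},"force":{"type":"number"}},"required":["deltas"]}

```bash
mkdir -p pics; cat > h.py <<'E'
import numpy as np, cv2
from workcell import bot
def cam(n,save=None):
    c=bot.read_camera(n)
    if save: cv2.imwrite('pics/'+save,c['frame'])
    return c
def ray(c,u,v,z):
    R,t=np.array(c['R']),np.array(c['t'])
    o=-R.T@t; d=R.T@np.linalg.solve(np.array(c['mtx']),[u,v,1.])
    return o+d*(z-o[2])/d[2]
def proj(c,X):
    p=np.array(c['mtx'])@(np.array(c['R'])@np.array(X)+np.array(c['t'])); return p[:2]/p[2]
E
python3 - <<'E'
from h import *
import pickle
s=bot.read_state();print(s)
d={}
for n in ['top','side']:
    c=cam(n);d[n]=c;print(n,-np.array(c['R']).T@c['t'],c['mtx'])
    cv2.imwrite(f'pics/{n}0.png',cv2.resize(c['frame'],(800,600),interpolation=cv2.INTER_CUBIC))
pickle.dump(d,open('c0.pkl','wb'))
E
```

```text
{'time': 0.0, 'q': array([-1.36191032e+00,  2.64757502e-01,  1.60539553e+00, -3.50968218e-06,
        1.27366980e+00, -3.69307110e-02]), 'joint_vel': array([-0.00197047,  0.00073864,  0.00037988,  0.00077671, -0.00029712,
        0.00148277]), 'joint_torque': array([ 8.66474602e-04, -5.15110946e+01, -3.67315185e+01,  4.90043453e-05,
        1.29310833e-02,  1.72426212e-05]), 'tool_pos': array([ 0.16407182, -0.65393461,  0.20074752]), 'tcp_rot': array([-3.11568822e+00, -3.84885787e-01,  3.05856824e-04]), 'wrist_force': array([0.06632859, 0.3402131 , 0.68975318]), 'torque': array([-0.00165494, -0.01917674, -0.00122833]), 'width': 1.002449538639103}
top [ 0.2421708  -0.08711545  1.52470743] [[496.69070385   0.         261.15588643]
 [  0.         496.69070385 187.89903893]
 [  0.           0.           1.        ]]
side [-0.23298317  0.76491114  1.16453857] [[438.02352696   0.         259.11009942]
 [  0.         438.02352696 193.85643055]
 [  0.           0.           1.        ]]
```

View pics/top0.png

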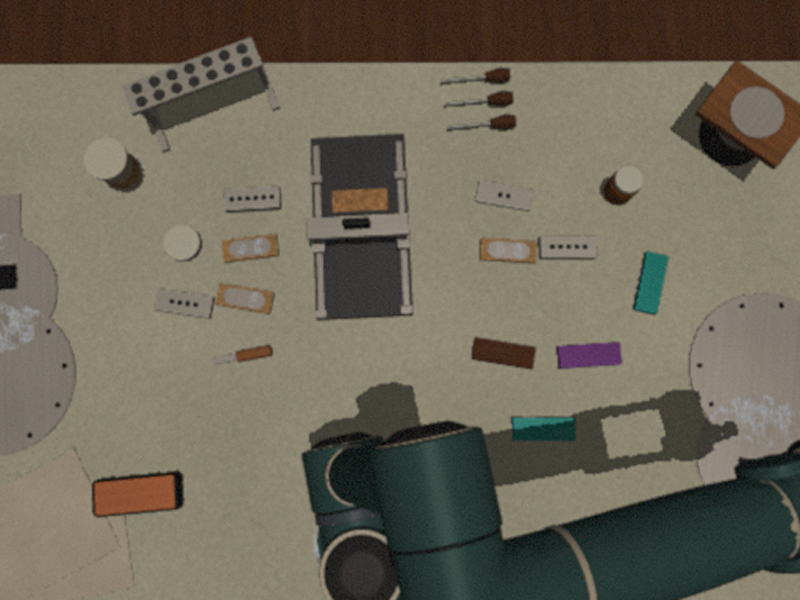

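View pics/side0.png

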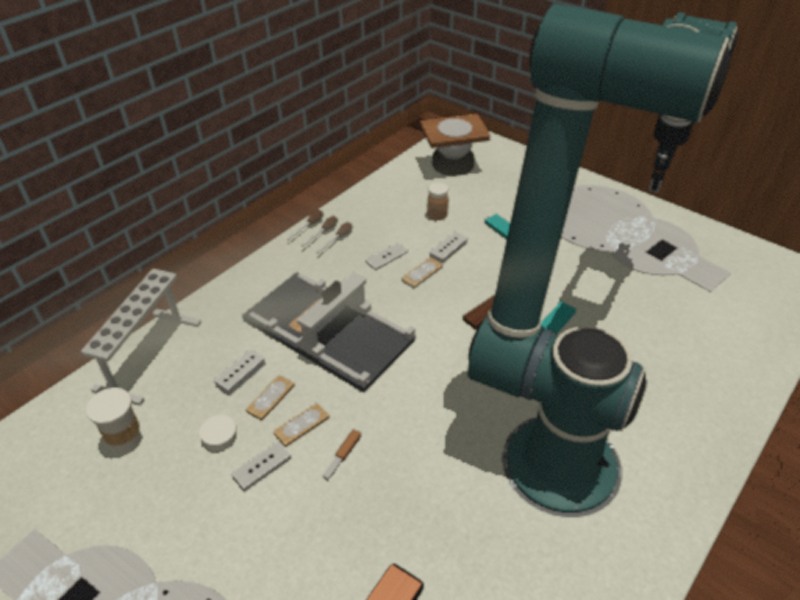

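The top view shows three boards, at (250,248), (245,297) and (508,250) in the 800x600 picture. There are four packers: 6 dimples at (252,198), 4 at (184,303), 2 at (504,195) and 5 at (568,247). The brown caul is at (503,353). The purple (590,355) and turquoise (651,283), (543,428) pieces are look-alikes.
3·12 + 16 = 52, and the target is 84, so I need 32 = 24 + 8.

Next I'll measure everything and confirm with an enlarged crop.

```bash
cat >> h.py <<'E'
def blob(c,u,v,r,ztop,kind='obj'):
    """blob nearest (u,v) in a window differing from the table colour -> centre, long-axis angle (world, at ztop), size"""
    f=cv2.GaussianBlur(c['frame'],(3,3),0); h,w=f.shape[:2]
    u0,v0,u1,v1=[int(x) for x in (max(u-r,0),max(v-r,0),min(u+r,w),min(v+r,h))]
    p=cv2.cvtColor(f[v0:v1,u0:u1],cv2.COLOR_BGR2LAB).astype(float)
    bg=np.median(p.reshape(-1,3),0)
    d=np.linalg.norm((p-bg)*[.6,1.5,1.5],axis=2)
    m=(d>11).astype(np.uint8)
    m=cv2.morphologyEx(m,cv2.MORPH_CLOSE,np.ones((5,5)));m=cv2.morphologyEx(m,cv2.MORPH_OPEN,np.ones((3,3)))
    cs=cv2.findContours(m,cv2.RETR_EXTERNAL,cv2.CHAIN_APPROX_NONE)[0]
    cs=[k for k in cs if cv2.contourArea(k)>60]
    k=min(cs,key=lambda k:-cv2.pointPolygonTest(k,(float(u-u0),float(v-v0)),True))
    P=np.array([ray(c,a+u0,b+v0,ztop)[:2] for a,b in k[:,0]],np.float32)
    (x,y),s,a=cv2.minAreaRect(P*1000)
    if s[0]<s[1]: a+=90
    return np.array([x,y])/1000,(a+90)%180-90,np.sort(s)
E
python3 - <<'E'
from h import *
import pickle
d=pickle.load(open('c0.pkl','rb'));c=d['top'];k=.64
for n,u,v,z in [('p24',252,198,.024),('b1',250,248,.012),('b2',245,297,.012),('p16',184,303,.016),('p8',504,195,.008),('b3',508,250,.012),('p20',568,247,.02),('caul',503,353,.016),('scr',245,355,.018),('tub',182,243,.03)]:
    try: print(n,ray(c,u*k,v*k,z)[:2].round(3),*[np.round(x,3) for x in blob(c,u*k,v*k,27,z)])
    except Exception as e: print(n,e)
# cork
f=cv2.cvtColor(c['frame'],cv2.COLOR_BGR2HSV);m=cv2.inRange(f,(5,110,90),(25,255,255));m[:115]=0;m[140:]=0;m[:,:200]=0;m[:,260:]=0
P=np.array([ray(c,x,y,.02)[:2]*1000 for y,x in np.argwhere(m)],np.float32);print('cork',cv2.minAreaRect(P),P.mean(0))
for n,u,v,z in [('deckTL',311,137,.02),('deckTR',404,135,.02),('deckBL',317,318,.02),('deckBR',412,314,.02),('fin',356,223,.1555),('caulcheck',503,353,.016)]: print(n,ray(c,u*k,v*k,z).round(4))
F=c['frame'];cv2.imwrite('pics/crop1.png',np.vstack([cv2.resize(F[110:205,90:275],None,fx=4,fy=3.1,interpolation=3),cv2.resize(F[110:205,280:465],None,fx=4,fy=3.1,interpolation=3)]))
E
```

```text
p24 [0.655 0.247] [0.645 0.243] -86.361 [ 37.063 109.912]
b1 [0.556 0.25 ] [0.557 0.25 ] -82.715 [ 49.819 112.464]
b2 [0.457 0.257] [0.456 0.263] 86.61 [ 54.873 126.003]
p16 [0.445 0.376] [0.445 0.38 ] 80.669 [42.573 66.607]
p8 [ 0.666 -0.257] [ 0.657 -0.255] -0.767 [25.089 29.381]
b3 [ 0.552 -0.263] [ 0.552 -0.273] -89.994 [ 50.525 139.029]
p20 [ 0.556 -0.38 ] [ 0.553 -0.36 ] -86.818 [ 49.759 132.625]
caul [ 0.348 -0.25 ] [ 0.349 -0.249] 80.664 [ 48.987 126.401]
scr [0.342 0.252] [0.346 0.236] -78.54 [26.984 75.824]
tub min() iterable argument is empty
cork ((653.4070434570312, 33.879974365234375), (45.35399627685547, 110.33682250976562), 2.532210111618042) [653.111    32.73257]
deckTL [0.7833 0.1322 0.02  ]
deckTR [ 0.7872 -0.056   0.02  ]
deckBL [0.4149 0.1126 0.02  ]
deckBR [ 0.423 -0.073  0.02 ]
fin [0.5724 0.0274 0.1555]
caulcheck [ 0.3476 -0.2497  0.016 ]
```

View pics/crop1.png

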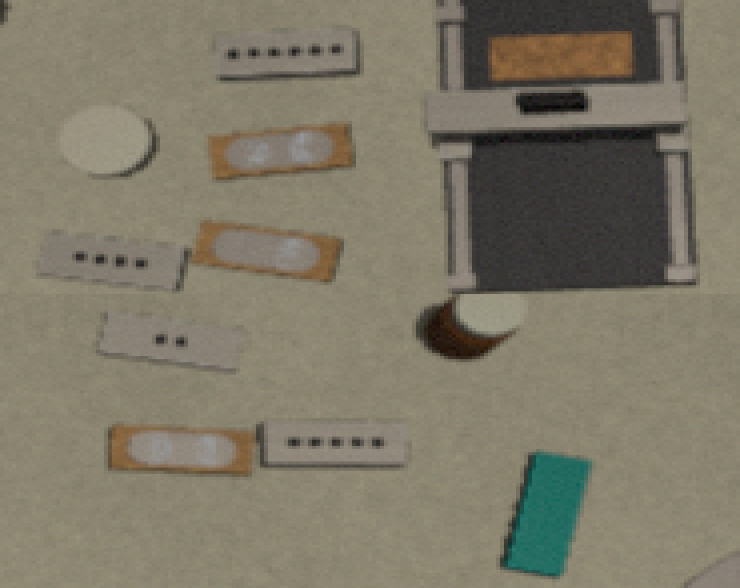

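The crop confirms the counts: 6 dimples at (285,50), 4 at (110,260), 2 at (170,340) and 5 at (335,442), plus three boards with plates. The beam is about 81 mm from home. Press yaw is about 2.8° and the bed is at about (0.653, 0.033). I'll go above the fin now.

Call:
{"fn": "drive_tool", "kwargs": {
  "deltas": [
    {"hand": 1, "offset": [20, 34, 5], "angular": [0, 0, 39]},
    {"hand": 1, "offset": [20, 34, 5], "angular": [0, 0, 39]},
    {"hand": 1, "offset": [20, 34, 5], "angular": [0, 0, 39]},
    {"hand": 1, "offset": [40.8, 68.1, 5], "angular": [0, 0, 78.7]},
    {"hand": 1, "offset": [40.8, 68.1, 5], "angular": [0, 0, 78.7]},
    {"hand": 1, "offset": [40.8, 68.1, 5], "angular": [0, 0, 78.7]},
    {"hand": 1, "offset": [40.8, 68.1, 5], "angular": [0, 0, 78.7]},
    {"hand": 1, "offset": [40.8, 68.1, 5], "angular": [0, 0, 78.7]}
  ],
  "force": 60
}}

```text
time: 1.1
tool_pos: [0.4201, -0.225, 0.2391]
tcp_rot: [2.164, 2.278, 0.0]
wrist_force: [1.1, -0.6, 0.1]
width: 1.001
```

Call:
{"fn": "drive_tool", "kwargs": {
  "deltas": [
    {"hand": 1, "offset": [15.2, 25.2, 1], "angular": [0, 0, 0]},
    {"hand": 1, "offset": [15.2, 25.2, 1], "angular": [0, 0, 0]},
    {"hand": 1, "offset": [15.2, 25.2, 1], "angular": [0, 0, 0]},
    {"hand": 1, "offset": [15.2, 25.2, 1], "angular": [0, 0, 0]},
    {"hand": 1, "offset": [15.2, 25.2, 1], "angular": [0, 0, 0]},
    {"hand": 1, "offset": [15.2, 25.2, 1], "angular": [0, 0, 0]}
  ]
}}

```text
time: 1.85
tool_pos: [0.5724, 0.0278, 0.2485]
tcp_rot: [-2.161, -2.279, 0.0]
wrist_force: [-0.3, -0.5, 0.0]
width: 1.003
```

```bash
python3 - <<'E'
from h import *
import pickle
s=bot.read_state();print(s['tool_pos'],s['tcp_rot'],s['q'])
c=cam('wrist','w1.png');pickle.dump(c,open('w1.pkl','wb'));print(-np.array(c['R']).T@c['t'],c['R'])
E
```

```text
[0.57242044 0.02782958 0.24848662] [-2.16134167e+00 -2.27850525e+00  2.71925636e-04] [ 4.71980327e-03  4.63375392e-02  1.76794790e+00  6.21999397e-04
  1.32818817e+00 -4.81958503e-02]
[0.57041956 0.09291196 0.42188088] [[ 9.98575673e-01  5.33537094e-02 -7.75039304e-05]
 [ 5.15412842e-02 -9.64276616e-01  2.59834763e-01]
 [ 1.37884132e-02 -2.59468668e-01 -9.65653090e-01]]
```

View pics/w1.png

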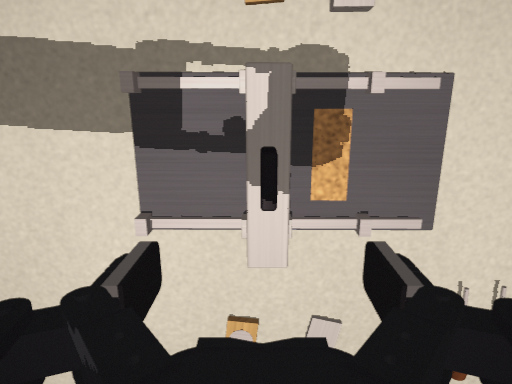

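The wrist view shows the black fin at (268,178), the cork at (332,154) and the deck corners. From these I can get the fin, the bed and the yaw.

```bash
python3 - <<'E'
from h import *
import pickle
c=pickle.load(open('w1.pkl','rb'))
for n,u,v,z in [('fin',268.5,150,.1555),('fin2',268.5,208,.1555),('cork bl',311,199.5,.02),('cork br',348.5,201,.02),('cork tl',314,109,.02),('cork tr',352,109.5,.02),('dTL',131,72.5,.02),('dTR',453,73,.02),('dBR',433,230,.02),('dBL',141,234,.02)]:print(n,ray(c,u,v,z)[:2].round(4))
print(proj(c,bot.read_state()['tool_pos']))
E
```

```text
fin [0.5777 0.0548]
fin2 [0.5806 0.0067]
cork bl [ 0.6377 -0.0233]
cork br [ 0.6845 -0.0227]
cork tl [0.6313 0.0858]
cork tr [0.6752 0.0876]
dTL [0.4216 0.1146]
dTR [0.784  0.1335]
dBR [ 0.7965 -0.0553]
dBL [ 0.4252 -0.0806]
[257.43629406 225.8016871 ]
```

Call:
{"fn": "drive_tool", "kwargs": {
  "deltas": [
    {"hand": 1, "offset": [0.3, 0.1, -6], "angular": [0, 0, 0]},
    {"hand": 1, "offset": [0.3, 0.1, -12.1], "angular": [0, 0, 0]},
    {"hand": 1, "offset": [0.3, 0.1, -12.1], "angular": [0, 0, 0]},
    {"hand": 0, "offset": [0.3, 0.1, -12.1], "angular": [0, 0, 0]},
    {"hand": 0, "offset": [0.3, 0.1, -12.1], "angular": [0, 0, 0]},
    {"hand": 0, "offset": [0.3, 0.1, -12.1], "angular": [0, 0, 0]},
    {"hand": 0, "offset": [0.3, 0.1, -12.1], "angular": [0, 0, 0]},
    {"hand": 0, "offset": [0.3, 0.1, -12.1], "angular": [0, 0, 0]}
  ]
}}

```text
time: 2.9
tool_pos: [0.5749, 0.0261, 0.1287]
tcp_rot: [2.166, 2.274, 0.001]
wrist_force: [-0.8, -0.3, -0.0]
width: -0.002
```

```bash
python3 - <<'E'
from h import *
s=bot.read_state();print(s['tool_pos'],s['width'],s['wrist_force'])
c=cam('wrist');d=cam('side');t=cam('top')
F=d['frame'];T=t['frame']
cv2.imwrite('pics/w2.png',np.hstack([cv2.resize(c['frame'],(400,300)),cv2.resize(F[130:280,130:330],(400,300))]))
E
```

```text
[0.57490154 0.02610836 0.12873529] -0.001552121654852667 [-0.79913624 -0.34037613 -0.03313997]
```

View pics/w2.png

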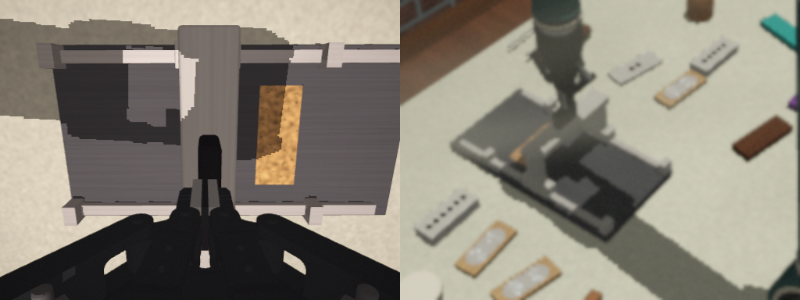

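The picture seems to show the fin (208,155) between the pads at (208,185), yet the opening reads 0. I'll test with a short pull and watch the force and the images.

Call:
{"fn": "drive_tool", "kwargs": {
  "deltas": [
    {"hand": 0, "offset": [-1, -0.05, 0], "angular": [0, 0, 0]},
    {"hand": 0, "offset": [-2, -0.1, 0], "angular": [0, 0, 0]},
    {"hand": 0, "offset": [-3, -0.15, 0], "angular": [0, 0, 0]},
    {"hand": 0, "offset": [-4, -0.2, 0], "angular": [0, 0, 0]}
  ]
}}

```text
time: 3.55
tool_pos: [0.5337, 0.024, 0.1282]
tcp_rot: [-2.167, -2.275, 0.0]
wrist_force: [-0.4, -0.0, 0.6]
width: 0.003
```

```bash
python3 - <<'E'
from h import *
s=bot.read_state();print(s['tool_pos'],s['width'],s['wrist_force'])
c=cam('wrist')
cv2.imwrite('pics/w3.png',cv2.resize(c['frame'],(640,480)))
E
```

```text
[0.53373387 0.02400292 0.12824111] 0.0032635946798531637 [-0.43895509 -0.02768101  0.55752375]
```

View pics/w3.png

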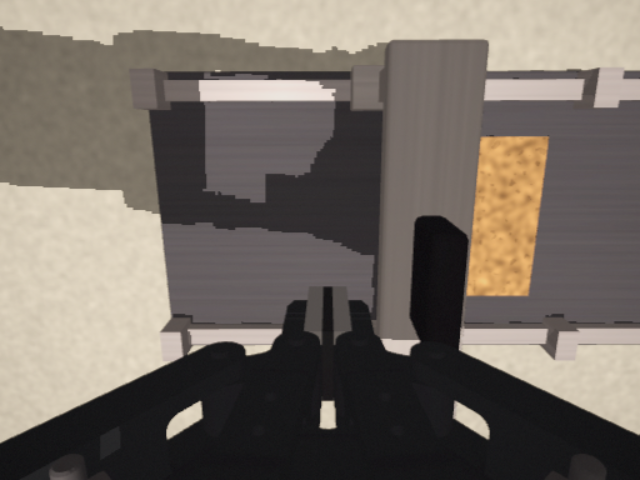

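```bash
python3 - <<'E'
from h import *
s=bot.read_state()
c=cam('wrist');print(c['mtx'][0,0])
print(proj(c,s['tool_pos'])*1.25)
for n,u,v,z in [('fin far L top',417,218,.1555),('fin far R top',445,218,.1555),('beam farL',388,42,.1205),('beam farR',487,42,.1205),('beam nearL',377,338,.1205),('corkTR',548,137,.02),('corkBR',530,296,.02),('corkTL',480,137,.02)]: print(n,ray(c,u/1.25,v/1.25,z)[:2].round(4))
p=np.array(s['tool_pos'])
for dx in(-.007,.007):
  print('finger pad at tip',proj(c,p+[dx,0,0])*1.25)
t=cam('top')
for x in ((0.579,.031,.1555),(.534,.024,.128)): print('top',proj(t,x))
F=t['frame'];cv2.imwrite('pics/t2.png',np.hstack([cv2.resize(F[90:210,190:270],(400,600),interpolation=3),cv2.resize(cam('side')['frame'][140:290,150:250],(400,600),interpolation=3)]))
E
```

```text
337.64352220059607
[323.87289605 278.9855949 ]
fin far L top [0.5639 0.0588]
fin far R top [0.5738 0.0593]
beam farL [0.5531 0.1217]
beam farR [0.592  0.1236]
beam nearL [ 0.559  -0.0073]
corkTR [0.6739 0.0883]
corkBR [ 0.6816 -0.0223]
corkTL [0.6299 0.0861]
finger pad at tip [307.86062987 278.23967681]
finger pad at tip [339.87055385 279.73083247]
top [226.60704015 140.42962947]
top [229.62785748 158.02018659]
```

View pics/t2.png

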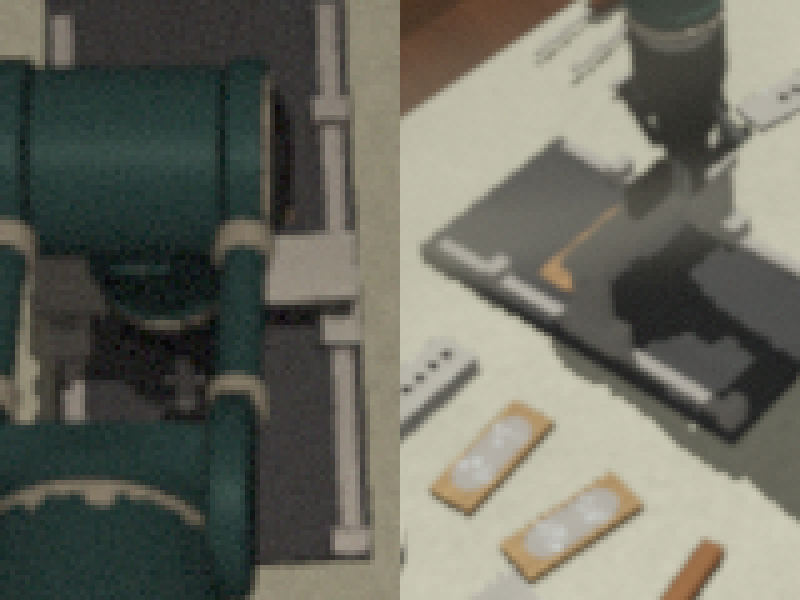

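The fingers closed fully and passed the fin without holding it. The tips must be higher than I assumed, so I'll touch the beam top (z = 0.1205) beside the fin with the fingers shut to find the true tip height.

Call:
{"fn": "drive_tool", "kwargs": {
  "deltas": [
    {"hand": 0, "offset": [0, 0, 6], "angular": [0, 0, 0]},
    {"hand": 0, "offset": [3.8, 6.2, 6], "angular": [0, 0, 0]},
    {"hand": 0, "offset": [3.8, 6.2, 6], "angular": [0, 0, 0]},
    {"hand": 0, "offset": [3.8, 6.2, 3], "angular": [0, 0, 0]},
    {"hand": 0, "offset": [3.8, 6.2, 0.5], "angular": [0, 0, 0]},
    {"hand": 0, "offset": [3.8, 6.2, 0.2], "angular": [0, 0, 0]},
    {"hand": 0, "offset": [3.8, 6.2, 0], "angular": [0, 0, 0]},
    {"hand": 0, "offset": [3.8, 6.2, 0], "angular": [0, 0, 0]}
  ]
}}

```text
time: 4.75
tool_pos: [0.5735, 0.0859, 0.1293]
tcp_rot: [2.166, 2.274, 0.002]
wrist_force: [-0.0, 0.5, -0.3]
width: 0.003
```

```bash
python3 - <<'E'
from h import *
c=cam('wrist'); d=cam('side');s=bot.read_state();print(s['tool_pos'],s['wrist_force'])
q=proj(d,s['tool_pos']);print(q)
u,v=int(q[0]),int(q[1])
A=cv2.resize(d['frame'][v-45:v+30,u-50:u+50],(600,450),interpolation=3)
A=cv2.convertScaleAbs(A,alpha=1.8,beta=20)
cv2.circle(A,(int((q[0]-u+50)*6),int((q[1]-v+45)*6)),4,(0,0,255),-1)
cv2.imwrite('pics/s3.png',A)
E
```

```text
[0.57355632 0.08601977 0.12949575] [ 1.10579619 -0.3627013  -0.07609811]
[200.94297623 198.23708638]
```

View pics/s3.png

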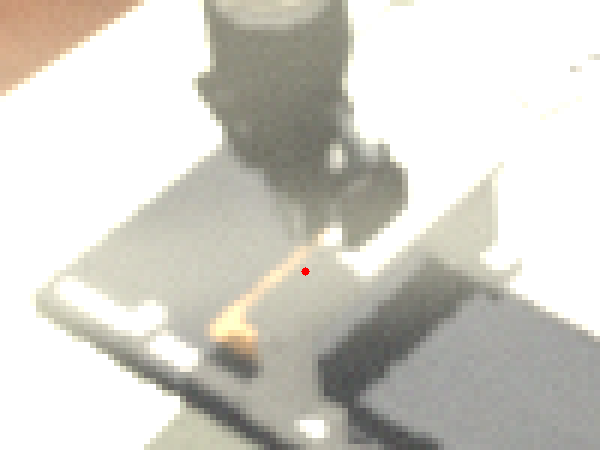

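The tips appear about 25 mm above the nominal TCP (red dot at (305,271), tips at (297,236)). I'll confirm by a gentle contact.

Call:
{"fn": "drive_tool", "kwargs": {
  "deltas": [
    {"hand": 0, "offset": [0, 0, -1], "angular": [0, 0, 0]},
    {"hand": 0, "offset": [0, 0, -1.5], "angular": [0, 0, 0]},
    {"hand": 0, "offset": [0, 0, -1.8], "angular": [0, 0, 0]},
    {"hand": 0, "offset": [0, 0, -2.0], "angular": [0, 0, 0]},
    {"hand": 0, "offset": [0, 0, -2.0], "angular": [0, 0, 0]}
  ]
}}

```text
time: 5.48
tool_pos: [0.5726, 0.0861, 0.108]
tcp_rot: [-2.167, -2.275, 0.0]
wrist_force: [1.0, 0.2, -0.1]
width: 0.001
```

Call:
{"fn": "drive_tool", "kwargs": {
  "deltas": [
    {"hand": 0, "offset": [0, 0, -0.3], "angular": [0, 0, 0]},
    {"hand": 0, "offset": [0, 0, -0.5], "angular": [0, 0, 0]},
    {"hand": 0, "offset": [0, 0, -0.7], "angular": [0, 0, 0]},
    {"hand": 0, "offset": [0, 0, -0.8], "angular": [0, 0, 0]},
    {"hand": 0, "offset": [0, 0, -0.8], "angular": [0, 0, 0]}
  ]
}}

```text
time: 6.1
tool_pos: [0.5726, 0.086, 0.1001]
tcp_rot: [-2.167, -2.275, 0.0]
wrist_force: [-0.6, 1.3, -0.8]
width: 0.001
```

Call:
{"fn": "drive_tool", "kwargs": {
  "deltas": [
    {"hand": 0, "offset": [0, 0, -0.2], "angular": [0, 0, 0]},
    {"hand": 0, "offset": [0, 0, -0.4], "angular": [0, 0, 0]},
    {"hand": 0, "offset": [0, 0, -0.5], "angular": [0, 0, 0]},
    {"hand": 0, "offset": [0, 0, -0.5], "angular": [0, 0, 0]}
  ]
}}

```text
time: 6.6
tool_pos: [0.5726, 0.086, 0.0951]
tcp_rot: [-2.167, -2.275, 0.0]
wrist_force: [0.4, 0.1, 0.2]
width: 0.001
```

Call:
{"fn": "drive_tool", "kwargs": {
  "deltas": [
    {"hand": 0, "offset": [0, 0, -0.2], "angular": [0, 0, 0]},
    {"hand": 0, "offset": [0, 0, -0.4], "angular": [0, 0, 0]},
    {"hand": 0, "offset": [0, 0, -0.5], "angular": [0, 0, 0]},
    {"hand": 0, "offset": [0, 0, -0.5], "angular": [0, 0, 0]}
  ]
}}

```text
time: 7.1
tool_pos: [0.573, 0.0861, 0.0914]
tcp_rot: [2.166, 2.274, 0.001]
wrist_force: [-1.9, -0.5, 4.4]
width: -0.001
```

```bash
python3 - <<'E'
from h import *
c=cam('wrist'); d=cam('side');s=bot.read_state();print(s['tool_pos'],s['wrist_force'])
q=proj(d,s['tool_pos']);print(q)
u,v=int(q[0]),int(q[1])
A=cv2.resize(d['frame'][v-45:v+30,u-33:u+33],(396,450),interpolation=3)
A=cv2.convertScaleAbs(A,alpha=1.3,beta=20)
cv2.circle(A,(int((q[0]-u+33)*6),int((q[1]-v+45)*6)),4,(0,0,255),-1)
W=c['frame'][:, 60:460][:340]
W=cv2.convertScaleAbs(W,alpha=1.5,beta=20); p=proj(c,s['tool_pos']);cv2.circle(W,(int(p[0]-60),int(p[1])),3,(0,0,255),-1)
cv2.imwrite('pics/s4.png',np.hstack([A,cv2.resize(W,(400,450))]))
E
```

```text
[0.572941   0.08604014 0.09134081] [-2.548163   -0.21957931  4.86720123]
[202.13908184 206.24809948]
```

View pics/s4.png

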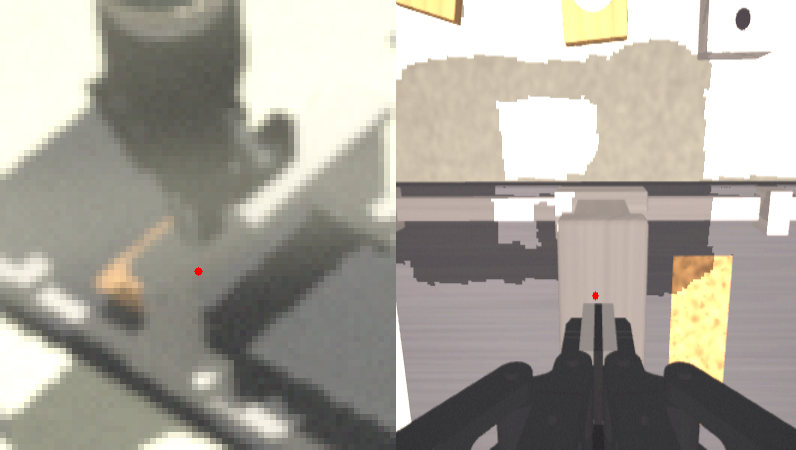

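Contact came at a reported TCP z of 0.0914, so the fingertips sit about 29 mm above the reported TCP along the tool axis. I'll use that offset from here on. Next is gripping the fin properly.

Call:
{"fn": "drive_tool", "kwargs": {
  "deltas": [
    {"hand": 0, "offset": [0, 0, 6], "angular": [0, 0, 0]},
    {"hand": 1, "offset": [0.1, -5.4, 6.5], "angular": [0, 0, 0]},
    {"hand": 1, "offset": [0.1, -5.4, 6.5], "angular": [0, 0, 0]},
    {"hand": 1, "offset": [0.1, -5.4, 6.5], "angular": [0, 0, 0]},
    {"hand": 1, "offset": [0.1, -5.4, 3], "angular": [0, 0, 0]},
    {"hand": 1, "offset": [0.1, -5.4, 0.6], "angular": [0, 0, 0]},
    {"hand": 1, "offset": [0.1, -5.4, 0.6], "angular": [0, 0, 0]},
    {"hand": 1, "offset": [0.1, -5.4, 0.6], "angular": [0, 0, 0]}
  ]
}}

```text
time: 8.2
tool_pos: [0.5739, 0.0327, 0.0965]
tcp_rot: [-2.166, -2.276, -0.0]
wrist_force: [-0.3, 0.6, -0.8]
width: 1.0
```

Call:
{"fn": "drive_tool", "kwargs": {
  "deltas": [
    {"hand": 0, "offset": [0, 0, 0], "angular": [0, 0, 0]},
    {"hand": 0, "offset": [0, 0, 0], "angular": [0, 0, 0]},
    {"hand": 0, "offset": [0, 0, 0], "angular": [0, 0, 0]},
    {"hand": 0, "offset": [0, 0, 0], "angular": [0, 0, 0]},
    {"hand": 0, "offset": [0, 0, 0], "angular": [0, 0, 0]}
  ]
}}

```text
time: 8.82
tool_pos: [0.5748, 0.032, 0.0971]
tcp_rot: [2.166, 2.274, 0.003]
wrist_force: [2.1, 0.9, 1.7]
width: 0.156
```

Call:
{"fn": "drive_tool", "kwargs": {
  "deltas": [
    {"hand": 0, "offset": [-2, -0.1, 0], "angular": [0, 0, 0]},
    {"hand": 0, "offset": [-4, -0.21, 0], "angular": [0, 0, 0]},
    {"hand": 0, "offset": [-6, -0.31, 0], "angular": [0, 0, 0]},
    {"hand": 0, "offset": [-8, -0.42, 0], "angular": [0, 0, 0]},
    {"hand": 0, "offset": [-9.5, -0.5, 0], "angular": [0, 0, 0]},
    {"hand": 0, "offset": [-9.5, -0.5, 0], "angular": [0, 0, 0]}
  ]
}}

```text
time: 9.57
tool_pos: [0.4774, 0.0271, 0.097]
tcp_rot: [-2.166, -2.274, 0.001]
wrist_force: [-2.6, 0.0, 7.7]
width: 0.156
```

Call:
{"fn": "drive_tool", "kwargs": {
  "deltas": [
    {"hand": 0, "offset": [-0.4, 0, 0], "angular": [0, 0, 0]},
    {"hand": 0, "offset": [-0.7, 0, 0], "angular": [0, 0, 0]},
    {"hand": 0, "offset": [-1.0, -0.05, 0], "angular": [0, 0, 0]},
    {"hand": 0, "offset": [-1.0, -0.05, 0], "angular": [0, 0, 0]}
  ]
}}

```text
time: 10.07
tool_pos: [0.4692, 0.0267, 0.097]
tcp_rot: [2.167, 2.274, 0.002]
wrist_force: [0.5, 1.0, 6.9]
width: 0.151
```

Call:
{"fn": "drive_tool", "kwargs": {
  "deltas": [
    {"hand": 0, "offset": [-0.2, 0, 0], "angular": [0, 0, 0]},
    {"hand": 0, "offset": [-0.4, 0, 0], "angular": [0, 0, 0]},
    {"hand": 0, "offset": [-0.6, 0, 0], "angular": [0, 0, 0]},
    {"hand": 0, "offset": [-0.6, 0, 0], "angular": [0, 0, 0]}
  ]
}}

```text
time: 10.58
tool_pos: [0.4696, 0.0267, 0.0971]
tcp_rot: [2.16, 2.267, 0.016]
wrist_force: [23.6, 0.8, -12.1]
width: 0.15
```

The beam hit its parking stop with the fin at x = 0.469. That puts the bed at about (0.6542, 0.0325), which agrees with the cameras. I'll release and go above packer24.

Call:
{"fn": "drive_tool", "kwargs": {
  "deltas": [
    {"hand": 0, "offset": [0.6, 0, 0], "angular": [0, 0, 0]},
    {"hand": 1, "offset": [0.6, 0, 0], "angular": [0, 0, 0]},
    {"hand": 1, "offset": [0.6, 0, 0], "angular": [0, 0, 0]},
    {"hand": 1, "offset": [0.6, 0, 5], "angular": [0, 0, 0]},
    {"hand": 1, "offset": [6, 6, 9], "angular": [0, 0, 0]},
    {"hand": 1, "offset": [12, 12, 9], "angular": [0, 0, 0]},
    {"hand": 1, "offset": [18.3, 21.5, 9], "angular": [0, 0, 0]},
    {"hand": 1, "offset": [18.3, 21.5, 9], "angular": [0, 0, 0]}
  ]
}}

```text
time: 11.58
tool_pos: [0.6244, 0.2139, 0.1843]
tcp_rot: [-2.167, -2.274, 0.003]
wrist_force: [0.8, -0.9, -0.4]
width: 1.001
```

Call:
{"fn": "drive_tool", "kwargs": {
  "deltas": [
    {"hand": 1, "offset": [1, 1, -2], "angular": [0, 0, 0]},
    {"hand": 1, "offset": [1, 1, -2], "angular": [0, 0, 0]}
  ]
}}

```text
time: 11.82
tool_pos: [0.6316, 0.2223, 0.1609]
tcp_rot: [-2.163, -2.274, 0.011]
wrist_force: [-0.9, -0.8, -0.9]
width: 0.996
```

```bash
python3 - <<'E'
from h import *
c=cam('wrist','w5.png');s=bot.read_state();print(s['tool_pos'],s['tcp_rot'])
t=cam('top');F=t['frame'];k=cv2.resize(F[110:215,90:350],(640,258),interpolation=3)
q=proj(c,s['tool_pos']);print(q)
W=cv2.resize(c['frame'],(456,342));cv2.imwrite('pics/w5v.png',np.vstack([k,np.hstack([W,np.zeros((342,184,3),np.uint8)])]))
import pickle;pickle.dump((c,t),open('w5.pkl','wb'))
E
```

```text
[0.63181935 0.22164724 0.16213926] [-2.16478092 -2.27314262  0.00880365]
[259.44116647 225.18229514]
```

View pics/w5v.png

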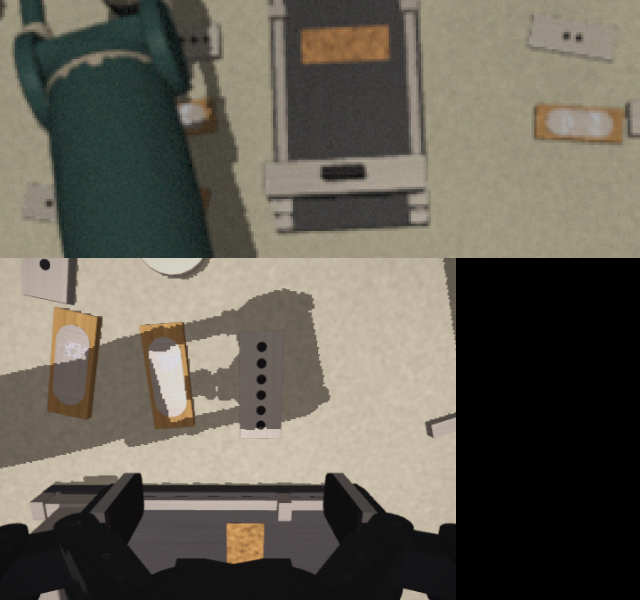

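The beam is seated at the near stop blocks. Packer24's dimples run from (294,100) to (293,187) in the wrist image.

```bash
cat >> h.py <<'E'
def dimples(c,z,near,r=.05):
    """dark dots on a packer top (world z) near a world point -> n, centre, tool-y angle (deg) square to the row"""
    g=cv2.cvtColor(c['frame'],cv2.COLOR_BGR2GRAY)
    bl=cv2.morphologyEx(g,cv2.MORPH_BLACKHAT,cv2.getStructuringElement(2,(21,21)))
    cs=cv2.findContours((bl>35).astype(np.uint8),cv2.RETR_EXTERNAL,cv2.CHAIN_APPROX_NONE)[0]
    P=[]
    for k in cs:
        (a,b),(w,h),_=cv2.minAreaRect(k)
        if min(w,h)>3 and max(w,h)<22 and max(w,h)<1.8*min(w,h):
            p=ray(c,a,b,z)[:2]
            if np.linalg.norm(p-near)<r: P.append(p)
    P=np.array(P); m=P.mean(0); d=np.linalg.svd(P-m)[2][0]
    a=np.degrees(np.arctan2(d[1],d[0]))-90
    return len(P),m.round(4),(a+90)%180-90, P.round(4).tolist()
def woods(c,z,lo=(3,60,30),hi=(28,255,255),amin=600):
    """wooden boards seen: (centre, tool-y angle, size mm)"""
    m=cv2.inRange(cv2.cvtColor(c['frame'],cv2.COLOR_BGR2HSV),lo,hi); out=[]
    m=cv2.morphologyEx(m,cv2.MORPH_OPEN,np.ones((3,3)))
    for k in cv2.findContours(m,cv2.RETR_EXTERNAL,cv2.CHAIN_APPROX_NONE)[0]:
        if cv2.contourArea(cv2.convexHull(k))<amin: continue
        P=np.array([ray(c,a,b,z)[:2] for a,b in k[:,0]],np.float32)
        (x,y),s,a=cv2.minAreaRect(P*1000)
        if s[0]>s[1]: a+=90
        out.append((round(x),round(y),round((a+90)%180-90,1),np.round(s)))
    return out
E
python3 - <<'E'
from h import *
import pickle
c,t=pickle.load(open('w5.pkl','rb'))
print(dimples(c,.024,np.array([.65,.247])))
for p in [(294.2,99.9),(293,187.5)]: print(ray(c,*p,.024))
for w in woods(c,.012): print(w)
for w in woods(t,.012,amin=80): print('t',w)
E
```

```text
(7, array([0.6569, 0.2422]), np.float64(-3.704547205477425), [[0.6421, 0.2031], [0.6618, 0.2083], [0.6608, 0.2245], [0.6601, 0.241], [0.6589, 0.2565], [0.6577, 0.273], [0.6569, 0.289]])
[0.65760242 0.28825183 0.024     ]
[0.66252365 0.20812404 0.024     ]
(655, 52, 3.1, array([47., 58.]))
(561, 252, 7.4, array([ 46., 111.]))
(461, 259, -10.2, array([111.,  49.]))
t (79, 458, 7.2, array([ 64., 157.]))
t (350, -250, -9.4, array([122.,  46.]))
t (551, -304, 89.0, array([28., 47.]))
t (555, -219, 89.4, array([25., 45.]))
t (563, 215, -88.4, array([48., 34.]))
t (655, 33, 2.9, array([ 49., 114.]))
t (669, -477, -44.6, array([60., 45.]))
t (703, 505, 47.5, array([40., 71.]))
t (818, -256, -0.1, array([48., 27.]))
t (869, -252, -0.1, array([51., 30.]))
t (918, -246, -0.2, array([45., 27.]))
t (906, -37, -0.3, array([1667.,  356.]))
```

Call:
{"fn": "drive_tool", "kwargs": {
  "deltas": [
    {"hand": 1, "offset": [0, 0, 0], "angular": [0, 0, 0]},
    {"hand": 1, "offset": [0, 0, 0], "angular": [0, 0, 0]}
  ]
}}

```text
time: 12.18
tool_pos: [0.6342, 0.2218, 0.1661]
tcp_rot: [2.168, 2.273, 0.002]
wrist_force: [-0.2, 0.2, -0.5]
width: 1.0
```

Call:
{"fn": "drive_tool", "kwargs": {
  "deltas": [
    {"hand": 1, "offset": [2.3, 2.6, -5], "angular": [0, 0, 0]},
    {"hand": 1, "offset": [2.3, 2.6, -10], "angular": [0, 0, 0]},
    {"hand": 1, "offset": [2.3, 2.6, -15], "angular": [0, 0, 0]},
    {"hand": 1, "offset": [2.3, 2.6, -18], "angular": [0, 0, 0]},
    {"hand": 1, "offset": [2.3, 2.6, -19.3], "angular": [0, 0, 0]},
    {"hand": 1, "offset": [2.3, 2.6, -19.3], "angular": [0, 0, 0]},
    {"hand": 0, "offset": [2.3, 2.6, -19.3], "angular": [0, 0, 0]},
    {"hand": 0, "offset": [2.3, 2.6, -19.3], "angular": [0, 0, 0]}
  ]
}}

```text
time: 13.18
tool_pos: [0.6589, 0.2493, -0.0256]
tcp_rot: [2.166, 2.273, 0.005]
wrist_force: [-0.0, 0.1, 0.1]
width: 0.606
```

Call:
{"fn": "drive_tool", "kwargs": {
  "deltas": [
    {"hand": 0, "offset": [0, 0, 0], "angular": [0, 0, 0]},
    {"hand": 0, "offset": [0, 0, 0], "angular": [0, 0, 0]},
    {"hand": 0, "offset": [0, 0, 2], "angular": [0, 0, 0]},
    {"hand": 0, "offset": [0, 0, 4], "angular": [0, 0, 0]}
  ]
}}

```text
time: 13.68
tool_pos: [0.6565, 0.2485, 0.0125]
tcp_rot: [-2.166, -2.274, 0.002]
wrist_force: [-0.5, -0.0, -3.0]
width: 0.496
```

Call:
{"fn": "drive_tool", "kwargs": {
  "deltas": [
    {"hand": 0, "offset": [0, 0, 4], "angular": [0, 0, 0]},
    {"hand": 0, "offset": [-0.2, -5.5, 5], "angular": [0, 0, 0]},
    {"hand": 0, "offset": [-0.2, -11, 5], "angular": [0, 0, 0]},
    {"hand": 0, "offset": [-0.2, -16.5, 5], "angular": [0, 0, 0]},
    {"hand": 0, "offset": [-0.2, -21.55, 5], "angular": [0, 0, 0]},
    {"hand": 0, "offset": [-0.2, -21.55, 3], "angular": [0, 0, 0]},
    {"hand": 0, "offset": [-0.2, -21.55, 0.5], "angular": [0, 0, 0]},
    {"hand": 0, "offset": [-0.2, -21.55, 0.5], "angular": [0, 0, 0]}
  ]
}}

```text
time: 14.68
tool_pos: [0.6523, 0.0338, 0.0146]
tcp_rot: [-2.164, -2.272, 0.006]
wrist_force: [-0.2, 0.0, -2.9]
width: 0.498
```

Call:
{"fn": "drive_tool", "kwargs": {
  "deltas": [
    {"hand": 0, "offset": [0, 0, 0], "angular": [0, 0, 0]}
  ]
}}

```text
time: 14.8
tool_pos: [0.6556, 0.034, 0.0177]
tcp_rot: [2.166, 2.275, 0.001]
wrist_force: [0.6, 0.1, -2.4]
width: 0.501
```

Call:
{"fn": "drive_tool", "kwargs": {
  "deltas": [
    {"hand": 0, "offset": [0, 0, -1.2], "angular": [0, 0, 0.2]},
    {"hand": 0, "offset": [0, 0, -2.0], "angular": [0, 0, 0.2]},
    {"hand": 0, "offset": [0, 0, -2.35], "angular": [0, 0, 0.2]},
    {"hand": 0, "offset": [0, 0, -2.35], "angular": [0, 0, 0.2]},
    {"hand": 0, "offset": [0, 0, -2.35], "angular": [0, 0, 0.2]}
  ]
}}

```text
time: 15.42
tool_pos: [0.6548, 0.0335, -0.0056]
tcp_rot: [-2.162, -2.278, 0.001]
wrist_force: [-5.5, 0.2, 5.1]
width: 0.5
```

Call:
{"fn": "drive_tool", "kwargs": {
  "deltas": [
    {"hand": 1, "offset": [0, 0, 0], "angular": [0, 0, 0]},
    {"hand": 1, "offset": [0, 0, 0.1], "angular": [0, 0, 0]},
    {"hand": 1, "offset": [0, 0, 4], "angular": [0, 0, 0]},
    {"hand": 1, "offset": [0, 0, 10], "angular": [0, 0, 0]},
    {"hand": 1, "offset": [0, -5, 15], "angular": [0, 0, 0]},
    {"hand": 1, "offset": [0, -8, 18], "angular": [0, 0, 0]},
    {"hand": 1, "offset": [0, -8, 18], "angular": [0, 0, 0]},
    {"hand": 1, "offset": [0, -8, 18], "angular": [0, 0, 0]}
  ]
}}

```text
time: 16.42
tool_pos: [0.6549, -0.0466, 0.1729]
tcp_rot: [-2.163, -2.277, -0.0]
wrist_force: [0.8, 0.4, -0.4]
width: 1.002
```

```bash
python3 - <<'E'
from h import *
import pickle
c=cam('wrist','w6.png');s=bot.read_state();print(s['tool_pos'],s['tcp_rot'])
pickle.dump(c,open('w6.pkl','wb'))
print(dimples(c,.044,np.array([.6542,.033]),.06))
print(woods(c,.02,amin=50))
a=np.radians(3);u=np.array([np.cos(a),np.sin(a)]);v=np.array([-u[1],u[0]])
for sx,sy in [(-1,-1),(1,-1),(1,1),(-1,1)]:
    p=np.array([.6542,.0325])+sx*.022*u+sy*.055*v
    print(proj(c,[*p,.044]).round(1))
t=cam('top');print(woods(t,.02,amin=30)[:14])
cv2.imwrite('pics/w6v.png',np.hstack([cv2.resize(c['frame'][:260,100:460],(540,390)),]))
E
```

```text
[ 0.65426999 -0.04607281  0.17188647] [-2.16126347e+00 -2.27698873e+00  1.74189645e-03]
(8, array([0.6558, 0.0406]), np.float64(2.1969101208006094), [[0.659, -0.0067], [0.6581, 0.0092], [0.6569, 0.0252], [0.6562, 0.0418], [0.655, 0.0571], [0.6282, 0.0577], [0.6789, 0.0669], [0.654, 0.0736]])
[(561, -229, -3.3, array([66., 45.])), (387, -196, -8.4, array([28., 15.]))]
[239.4 147.2]
[288.5 147.1]
[291.2  11.7]
[237.   11.8]
[(74, 487, 6.4, array([66., 90.])), (347, 236, 10.8, array([23., 70.])), (349, -249, -9.3, array([122.,  45.])), (448, 218, 77.6, array([34., 47.])), (461, 300, -89.9, array([47., 31.])), (549, -303, 89.0, array([28., 47.])), (554, -220, 89.4, array([28., 44.])), (551, 284, -81.6, array([48., 44.])), (561, 210, -88.2, array([47., 28.])), (666, -476, -41.7, array([60., 42.])), (702, 502, 51.9, array([43., 71.])), (816, -255, -0.1, array([48., 30.])), (866, -251, -0.7, array([44., 30.])), (914, -245, -0.2, array([45., 27.]))]
```

View pics/w6v.png

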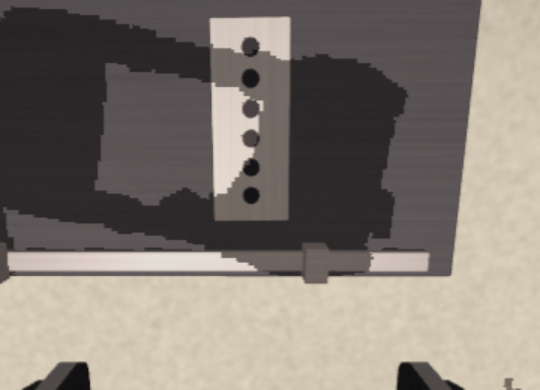

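Packer24 covers the cork: its wrist-frame centre is (0.6566, 0.0335) against the cork's (0.657, 0.032). Next is packer8.

Call:
{"fn": "drive_tool", "kwargs": {
  "deltas": [
    {"hand": 1, "offset": [0, -6, 0], "angular": [0, 0, -5]},
    {"hand": 1, "offset": [0.5, -12, 0], "angular": [0, 0, -8]},
    {"hand": 1, "offset": [0.5, -18, 0], "angular": [0, 0, -11]},
    {"hand": 1, "offset": [0.5, -24, 0], "angular": [0, 0, -11]},
    {"hand": 1, "offset": [0.5, -25.5, 0], "angular": [0, 0, -11]},
    {"hand": 1, "offset": [0.5, -25.5, 0], "angular": [0, 0, -11]},
    {"hand": 1, "offset": [0.5, -25.5, 0], "angular": [0, 0, -11]}
  ]
}}

```text
time: 17.4
tool_pos: [0.6602, -0.2995, 0.1726]
tcp_rot: [-2.368, -2.061, 0.0]
wrist_force: [0.3, 0.2, -0.4]
width: 0.998
```

```bash
cat >> h.py <<'E'
def yaw(s):
    from scipy.spatial.transform import Rotation as R
    y=R.from_rotvec(s['tcp_rot']).as_matrix()[:,1]; a=np.degrees(np.arctan2(y[1],y[0])); return round((a+90)%180-90,2)
E
python3 - <<'E'
from h import *
import pickle
c=cam('wrist','w7.png');s=bot.read_state();print(s['tool_pos'],yaw(s))
pickle.dump(c,open('w7.pkl','wb'))
print(dimples(c,.008,np.array([.664,-.257]),.09))
# packer outline: brighter/greyer than table
h=cv2.cvtColor(c['frame'],cv2.COLOR_BGR2LAB);u,v=proj(c,[.664,-.257,.008]).astype(int);print(u,v)
for q in [(u+dx,v) for dx in range(-60,61,12)]: print(h[q[1],q[0]],end=' ')
print(woods(c,.012,amin=100))
E
```

```text
[ 0.66036586 -0.29938748  0.17295962] -7.9
(2, array([ 0.6688, -0.2564]), np.float64(-11.476919383838677), [[0.6672, -0.264], [0.6703, -0.2488]])
258 123
[ 84 129 135] [ 85 128 135] [ 87 128 135] [ 87 128 135] [ 82 130 132] [ 84 130 132] [ 83 130 132] [ 83 130 132] [ 89 129 135] [ 88 128 135] [ 88 128 135] [(684, -483, 74.8, array([60., 73.])), (557, -263, -3.6, array([111.,  48.])), (822, -257, 3.6, array([35., 53.])), (875, -252, 0.8, array([34., 53.]))]
```

```bash
python3 - <<'E'
from h import *
import pickle
c=pickle.load(open('w7.pkl','rb'))
b=cv2.GaussianBlur(cv2.cvtColor(c['frame'],cv2.COLOR_BGR2LAB)[:,:,2],(7,7),0)
m=(b<134).astype(np.uint8);m=cv2.morphologyEx(m,cv2.MORPH_OPEN,np.ones((5,5)))
for k in cv2.findContours(m,cv2.RETR_EXTERNAL,cv2.CHAIN_APPROX_NONE)[0]:
    if cv2.pointPolygonTest(k,(258.,123.),False)>=0:
        P=np.array([ray(c,x,y,.008)[:2]*1000 for x,y in k[:,0]],np.float32);print(cv2.minAreaRect(P))
E
```

```text
((669.2008056640625, -253.92739868164062), (105.07707214355469, 44.05957794189453), 79.593994140625)
```

Call:
{"fn": "drive_tool", "kwargs": {
  "deltas": [
    {"hand": 1, "offset": [0.6, 4.4, -5], "angular": [0, 0, -2.6]},
    {"hand": 1, "offset": [0.6, 4.4, -10], "angular": [0, 0, -2.6]},
    {"hand": 1, "offset": [0.6, 4.4, -15], "angular": [0, 0, -2.6]},
    {"hand": 1, "offset": [0.6, 4.4, -19], "angular": [0, 0, -2.6]},
    {"hand": 1, "offset": [0.6, 4.4, -20.2], "angular": [0, 0, -2.6]},
    {"hand": 1, "offset": [0.6, 4.4, -20.2], "angular": [0, 0, -2.6]},
    {"hand": 0, "offset": [0.6, 4.4, -20.2], "angular": [0, 0, -2.6]},
    {"hand": 0, "offset": [0.6, 4.4, -20.2], "angular": [0, 0, -2.6]}
  ]
}}

```text
time: 18.45
tool_pos: [0.6682, -0.2585, -0.0257]
tcp_rot: [2.415, 2.004, 0.003]
wrist_force: [0.4, -0.1, 1.1]
width: 0.601
```

Call:
{"fn": "drive_tool", "kwargs": {
  "deltas": [
    {"hand": 0, "offset": [0, 0, 0], "angular": [0, 0, 0]},
    {"hand": 0, "offset": [0, 0, 0], "angular": [0, 0, 0]}
  ]
}}

```text
time: 18.7
tool_pos: [0.6681, -0.2586, -0.0256]
tcp_rot: [2.415, 2.004, 0.003]
wrist_force: [-1.1, 0.4, 6.6]
width: 0.48
```

Call:
{"fn": "drive_tool", "kwargs": {
  "deltas": [
    {"hand": 0, "offset": [0, 0, 2], "angular": [0, 0, 0]},
    {"hand": 0, "offset": [0, 0, 6], "angular": [0, 0, 0]},
    {"hand": 0, "offset": [0, 0, 9], "angular": [0, 0, 0]},
    {"hand": 0, "offset": [0, 0, 9], "angular": [0, 0, 0]}
  ]
}}

```text
time: 19.2
tool_pos: [0.6693, -0.2592, 0.0667]
tcp_rot: [2.412, 2.001, 0.006]
wrist_force: [0.7, -1.0, -0.4]
width: 0.479
```

Call:
{"fn": "drive_tool", "kwargs": {
  "deltas": [
    {"hand": 0, "offset": [-0.3, 6, 0], "angular": [0, 0, 3]},
    {"hand": 0, "offset": [-0.6, 12, 0], "angular": [0, 0, 6]},
    {"hand": 0, "offset": [-0.9, 18, 0], "angular": [0, 0, 9]},
    {"hand": 0, "offset": [-1.2, 24, 0], "angular": [0, 0, 13.6]},
    {"hand": 0, "offset": [-1.5, 28.9, 0], "angular": [0, 0, 13.6]},
    {"hand": 0, "offset": [-1.5, 28.9, 0], "angular": [0, 0, 13.6]},
    {"hand": 0, "offset": [-1.5, 28.9, -3], "angular": [0, 0, 13.6]},
    {"hand": 0, "offset": [-1.5, 28.9, -3], "angular": [0, 0, 13.6]}
  ]
}}

```text
time: 20.2
tool_pos: [0.6475, 0.0305, 0.0278]
tcp_rot: [-2.16, -2.274, 0.009]
wrist_force: [-1.4, 0.9, -1.2]
width: 0.479
```

```bash
python3 - <<'E'
from h import *
c=cam('wrist','w8.png');s=bot.read_state();print(s['tool_pos'],yaw(s),s['wrist_force'],s['width'])
print(dimples(c,.055,np.array(s['tool_pos'][:2]),.03))
E
```

```text
[0.64894925 0.03033676 0.02932101] 2.94 [-0.00201747 -0.48047818 -0.42788322] 0.48189453418355344
(1, array([0.6497, 0.0204]), np.float64(-90.0), [[0.6497, 0.0204]])
```

Call:
{"fn": "drive_tool", "kwargs": {
  "deltas": [
    {"hand": 0, "offset": [0, 0, 0], "angular": [0, 0, 0]},
    {"hand": 0, "offset": [0, 0, 0], "angular": [0, 0, 0]}
  ]
}}

```text
time: 20.5
tool_pos: [0.6522, 0.0307, 0.0327]
tcp_rot: [2.163, 2.277, 0.002]
wrist_force: [-0.2, 0.7, -0.8]
width: 0.482
```

Call:
{"fn": "drive_tool", "kwargs": {
  "deltas": [
    {"hand": 0, "offset": [0.25, 0, 0], "angular": [0, 0, 0]},
    {"hand": 0, "offset": [0.25, 0, -0.6], "angular": [0, 0, 0]},
    {"hand": 0, "offset": [0.25, 0, -1.2], "angular": [0, 0, 0]},
    {"hand": 0, "offset": [0.25, 0, -1.45], "angular": [0, 0, 0]},
    {"hand": 0, "offset": [0.25, 0, -1.45], "angular": [0, 0, 0]},
    {"hand": 0, "offset": [0.25, 0, -1.45], "angular": [0, 0, 0]}
  ]
}}

```text
time: 21.25
tool_pos: [0.6536, 0.0313, 0.0184]
tcp_rot: [-2.163, -2.279, 0.0]
wrist_force: [-3.6, -0.7, 8.8]
width: 0.475
```

Call:
{"fn": "drive_tool", "kwargs": {
  "deltas": [
    {"hand": 1, "offset": [0, 0, 0.1], "angular": [0, 0, 0]},
    {"hand": 1, "offset": [0, 0, 0.1], "angular": [0, 0, 0]},
    {"hand": 1, "offset": [0, 0, 3], "angular": [0, 0, 0]},
    {"hand": 1, "offset": [0, 0, 9], "angular": [0, 0, 0]},
    {"hand": 1, "offset": [0, -5, 15], "angular": [0, 0, 0]},
    {"hand": 1, "offset": [0, -7, 15.5], "angular": [0, 0, 0]},
    {"hand": 1, "offset": [0, -7, 15.5], "angular": [0, 0, 0]},
    {"hand": 1, "offset": [0, -7, 15.5], "angular": [0, 0, 0]}
  ]
}}

```text
time: 22.25
tool_pos: [0.6529, -0.0383, 0.1708]
tcp_rot: [-2.162, -2.277, 0.001]
wrist_force: [-0.0, 0.4, -0.5]
width: 0.994
```

```bash
python3 - <<'E'
from h import *
c=cam('wrist','w9.png');s=bot.read_state();print(s['tool_pos'],yaw(s))
print(dimples(c,.052,np.array([.6545,.033]),.06))
t=cam('top','t9.png')
print([w for w in woods(t,.012,amin=50) if w[0]<640 and abs(w[1])<420])
u,v=proj(c,[.656,.033,.052]).astype(int)
cv2.imwrite('pics/w9v.png',np.hstack([cv2.resize(c['frame'][max(v-90,0):v+90,u-80:u+80],(400,450)),cv2.resize(t['frame'][110:250,100:240],(400,450))]))
E
```

```text
[ 0.65262403 -0.03791816  0.17021056] 3.0
(3, array([0.6455, 0.0434]), np.float64(40.612854007815), [[0.6557, 0.0252], [0.6548, 0.0411], [0.6261, 0.0639]])
[(347, 237, 10.8, array([23., 70.])), (349, -251, -9.3, array([122.,  45.])), (450, 222, 80.6, array([37., 46.])), (462, 303, -87.9, array([48., 31.])), (550, -304, 89.0, array([28., 47.])), (555, -221, 89.4, array([28., 45.])), (553, 292, -88.0, array([48., 28.])), (563, 211, -88.2, array([48., 28.]))]
```

View pics/w9v.png

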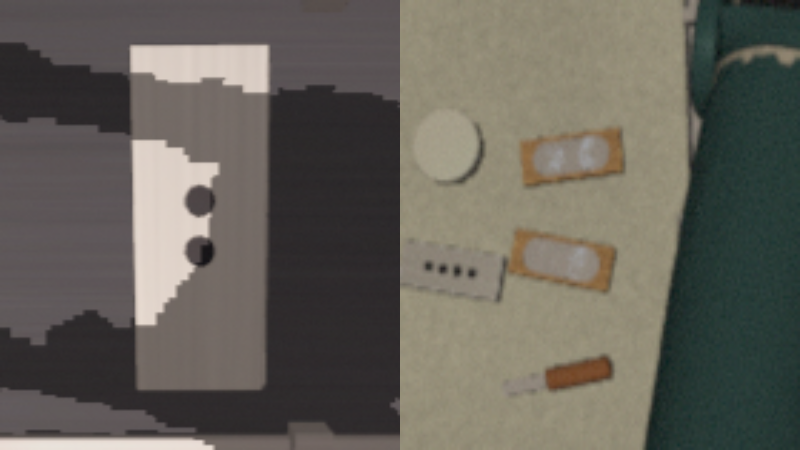

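Packer8 sits flush on packer24 at (0.655, 0.033). Next is board3, with a numeric check from close by.

Call:
{"fn": "drive_tool", "kwargs": {
  "deltas": [
    {"hand": 1, "offset": [-2, -6, 0], "angular": [0, 0, -2]},
    {"hand": 1, "offset": [-4, -12, 0], "angular": [0, 0, -4]},
    {"hand": 1, "offset": [-7, -18, 0], "angular": [0, 0, -6.5]},
    {"hand": 1, "offset": [-9.8, -23, 0], "angular": [0, 0, -6.5]},
    {"hand": 1, "offset": [-9.8, -26.5, 0], "angular": [0, 0, -6.5]},
    {"hand": 1, "offset": [-9.8, -26.5, 0], "angular": [0, 0, -6.5]},
    {"hand": 1, "offset": [-9.8, -26.5, 0], "angular": [0, 0, -6.5]}
  ]
}}

```text
time: 23.22
tool_pos: [0.5555, -0.3024, 0.1708]
tcp_rot: [-2.286, -2.151, 0.0]
wrist_force: [-0.7, 0.8, 0.5]
width: 0.997
```

```bash
python3 - <<'E'
from h import *
c=cam('wrist','w10.png');s=bot.read_state();print(s['tool_pos'],yaw(s))
print(woods(c,.012,amin=300))
E
```

```text
[ 0.55571493 -0.30206783  0.17103968] -3.44
[(663, -485, 19.0, array([33., 61.])), (556, -262, -3.7, array([110.,  45.])), (348, -250, -9.4, array([122.,  46.]))]
```

Call:
{"fn": "drive_tool", "kwargs": {
  "deltas": [
    {"hand": 1, "offset": [0, 4.1, -5], "angular": [0, 0, 0]},
    {"hand": 1, "offset": [0, 4.1, -10], "angular": [0, 0, 0]},
    {"hand": 1, "offset": [0, 4.1, -15], "angular": [0, 0, 0]},
    {"hand": 1, "offset": [0, 4.1, -19], "angular": [0, 0, 0]},
    {"hand": 1, "offset": [0, 4.1, -19.6], "angular": [0, 0, 0]},
    {"hand": 1, "offset": [0, 4.1, -19.6], "angular": [0, 0, 0]},
    {"hand": 0, "offset": [0, 4.1, -19.6], "angular": [0, 0, 0]},
    {"hand": 0, "offset": [0, 4.1, -19.6], "angular": [0, 0, 0]}
  ]
}}

```text
time: 24.28
tool_pos: [0.5574, -0.2636, -0.0218]
tcp_rot: [2.286, 2.15, 0.002]
wrist_force: [0.0, -0.7, -0.6]
width: 0.607
```

Call:
{"fn": "drive_tool", "kwargs": {
  "deltas": [
    {"hand": 0, "offset": [0, 0, 0], "angular": [0, 0, 0]},
    {"hand": 0, "offset": [0, 0, 0], "angular": [0, 0, 0]}
  ]
}}

```text
time: 24.52
tool_pos: [0.557, -0.2636, -0.0216]
tcp_rot: [2.287, 2.15, 0.002]
wrist_force: [-1.1, 0.4, 6.9]
width: 0.478
```

Call:
{"fn": "drive_tool", "kwargs": {
  "deltas": [
    {"hand": 0, "offset": [0, 0, 2], "angular": [0, 0, 0]},
    {"hand": 0, "offset": [0, 0, 6], "angular": [0, 0, 0]},
    {"hand": 0, "offset": [0, 0, 11], "angular": [0, 0, 0]},
    {"hand": 0, "offset": [0, 0, 11], "angular": [0, 0, 0]},
    {"hand": 0, "offset": [0, 0, 11], "angular": [0, 0, 0]}
  ]
}}

```text
time: 25.15
tool_pos: [0.5556, -0.2628, 0.0868]
tcp_rot: [2.288, 2.152, 0.0]
wrist_force: [-0.7, 0.6, -1.5]
width: 0.48
```

Call:
{"fn": "drive_tool", "kwargs": {
  "deltas": [
    {"hand": 0, "offset": [3, 5, 0], "angular": [0, 0, 2]},
    {"hand": 0, "offset": [6, 10, 0], "angular": [0, 0, 4]},
    {"hand": 0, "offset": [9, 15, 0], "angular": [0, 0, 6.5]},
    {"hand": 0, "offset": [9.9, 21, 0], "angular": [0, 0, 6.5]},
    {"hand": 0, "offset": [9.9, 27, 0], "angular": [0, 0, 6.5]},
    {"hand": 0, "offset": [9.9, 29.5, 0], "angular": [0, 0, 6.5]},
    {"hand": 0, "offset": [9.9, 29.5, -3], "angular": [0, 0, 6.5]},
    {"hand": 0, "offset": [9.9, 29.5, -4.2], "angular": [0, 0, 6.5]}
  ]
}}

```text
time: 26.15
tool_pos: [0.6512, 0.0328, 0.04]
tcp_rot: [-2.158, -2.276, 0.008]
wrist_force: [-0.5, -0.3, -1.8]
width: 0.479
```

Call:
{"fn": "drive_tool", "kwargs": {
  "deltas": [
    {"hand": 0, "offset": [0, 0, 0], "angular": [0, 0, 0]},
    {"hand": 0, "offset": [0, 0, 0], "angular": [0, 0, 0]},
    {"hand": 0, "offset": [0, 0, 0], "angular": [0, 0, 0]}
  ]
}}

```text
time: 26.52
tool_pos: [0.6557, 0.0318, 0.0452]
tcp_rot: [2.163, 2.277, 0.002]
wrist_force: [-0.8, -0.4, -1.4]
width: 0.483
```

Settled at (0.6557, 0.0318, 0.0452). I'll shift −1 mm in x and lower to contact at about 0.030.

Call:
{"fn": "drive_tool", "kwargs": {
  "deltas": [
    {"hand": 0, "offset": [-0.1, 0, -0.6], "angular": [0, 0, 0]},
    {"hand": 0, "offset": [-0.1, 0, -1.1], "angular": [0, 0, 0]},
    {"hand": 0, "offset": [-0.1, 0, -1.4], "angular": [0, 0, 0]},
    {"hand": 0, "offset": [-0.1, 0, -1.5], "angular": [0, 0, 0]},
    {"hand": 0, "offset": [-0.1, 0, -1.5], "angular": [0, 0, 0]}
  ]
}}

```text
time: 27.15
tool_pos: [0.6533, 0.0322, 0.0305]
tcp_rot: [-2.162, -2.278, 0.001]
wrist_force: [-4.6, -0.2, 8.7]
width: 0.482
```

Call:
{"fn": "drive_tool", "kwargs": {
  "deltas": [
    {"hand": 1, "offset": [0, 0, 0.1], "angular": [0, 0, 0]},
    {"hand": 1, "offset": [0, 0, 0.1], "angular": [0, 0, 0]},
    {"hand": 1, "offset": [0, 0, 3], "angular": [0, 0, 0]},
    {"hand": 1, "offset": [0, 0, 9], "angular": [0, 0, 0]},
    {"hand": 1, "offset": [0, -5, 14], "angular": [0, 0, 0]},
    {"hand": 1, "offset": [0, -7, 14], "angular": [0, 0, 0]},
    {"hand": 1, "offset": [0, -7, 14], "angular": [0, 0, 0]},
    {"hand": 1, "offset": [0, -7, 14], "angular": [0, 0, 0]}
  ]
}}

```text
time: 28.15
tool_pos: [0.653, -0.0372, 0.1679]
tcp_rot: [-2.162, -2.277, 0.001]
wrist_force: [1.1, 1.2, 0.1]
width: 0.997
```

```bash
python3 - <<'E'
from h import *
c=cam('wrist','w11.png');s=bot.read_state();print(s['tool_pos'],yaw(s))
print(woods(c,.064,amin=300))
t=cam('top','t11.png')
print([w for w in woods(t,.012,amin=50) if w[0]<640 and abs(w[1])<420])
E
```

```text
[ 0.6529078  -0.03686304  0.16761711] 3.0
[(655, 33, 3.0, array([ 45., 110.]))]
[(348, 237, 10.4, array([23., 70.])), (349, -251, -8.7, array([122.,  46.])), (450, 224, 80.6, array([40., 47.])), (462, 302, -89.9, array([47., 31.])), (553, 285, -82.2, array([48., 47.])), (563, 210, -88.2, array([48., 31.]))]
```

Board3 is square on the pile at (655, 33) mm, 3.0°. Next is board1.

Call:
{"fn": "drive_tool", "kwargs": {
  "deltas": [
    {"hand": 1, "offset": [-2, 6, 0], "angular": [0, 0, 1]},
    {"hand": 1, "offset": [-4, 12, 0], "angular": [0, 0, 2]},
    {"hand": 1, "offset": [-7, 17, 0], "angular": [0, 0, 4]},
    {"hand": 1, "offset": [-9.5, 22, 0], "angular": [0, 0, 4]},
    {"hand": 1, "offset": [-9.5, 24.2, 0], "angular": [0, 0, 4]},
    {"hand": 1, "offset": [-9.5, 24.2, 0], "angular": [0, 0, 4]},
    {"hand": 1, "offset": [-9.5, 24.2, 0], "angular": [0, 0, 4]},
    {"hand": 1, "offset": [-9.5, 24.2, 0], "angular": [0, 0, 4]}
  ]
}}

```text
time: 29.25
tool_pos: [0.5592, 0.203, 0.1688]
tcp_rot: [2.084, 2.351, -0.001]
wrist_force: [0.3, -0.1, -0.5]
width: 0.999
```

```bash
python3 - <<'E'
from h import *
c=cam('wrist','w12.png');s=bot.read_state();print(s['tool_pos'],yaw(s))
print(woods(c,.012,amin=300))
E
```

```text
[0.55920053 0.2030148  0.16882244] 6.88
[(671, 31, 2.9, array([56., 62.])), (351, 237, 10.6, array([30., 71.])), (561, 252, 7.4, array([ 45., 111.])), (460, 259, -10.1, array([111.,  47.]))]
```

Call:
{"fn": "drive_tool", "kwargs": {
  "deltas": [
    {"hand": 1, "offset": [0, 4.9, -5], "angular": [0, 0, 0.5]},
    {"hand": 1, "offset": [0, 4.9, -10], "angular": [0, 0, 0.5]},
    {"hand": 1, "offset": [0, 4.9, -15], "angular": [0, 0, 0.5]},
    {"hand": 1, "offset": [0, 4.9, -18.5], "angular": [0, 0, 0.5]},
    {"hand": 1, "offset": [0, 4.9, -19.2], "angular": [0, 0, 0.5]},
    {"hand": 1, "offset": [0, 4.9, -19.2], "angular": [0, 0, 0.5]},
    {"hand": 0, "offset": [0, 4.9, -19.2], "angular": [0, 0, 0.5]},
    {"hand": 0, "offset": [0, 4.9, -19.2], "angular": [0, 0, 0.5]}
  ]
}}

```text
time: 30.3
tool_pos: [0.5604, 0.2538, -0.0209]
tcp_rot: [2.071, 2.36, 0.005]
wrist_force: [-0.6, 0.5, 0.1]
width: 0.607
```

Call:
{"fn": "drive_tool", "kwargs": {
  "deltas": [
    {"hand": 0, "offset": [0, 0, 0], "angular": [0, 0, 0]},
    {"hand": 0, "offset": [0, 0, 0], "angular": [0, 0, 0]}
  ]
}}

```text
time: 30.55
tool_pos: [0.5602, 0.2538, -0.0206]
tcp_rot: [2.071, 2.361, 0.004]
wrist_force: [-2.0, -0.7, 7.0]
width: 0.473
```

Call:
{"fn": "drive_tool", "kwargs": {
  "deltas": [
    {"hand": 0, "offset": [0, 0, 2], "angular": [0, 0, 0]},
    {"hand": 0, "offset": [0, 0, 6], "angular": [0, 0, 0]},
    {"hand": 0, "offset": [0, 0, 12], "angular": [0, 0, 0]},
    {"hand": 0, "offset": [0, 0, 12], "angular": [0, 0, 0]},
    {"hand": 0, "offset": [0, 0, 12], "angular": [0, 0, 0]}
  ]
}}

```text
time: 31.18
tool_pos: [0.5588, 0.2534, 0.0981]
tcp_rot: [2.071, 2.361, 0.002]
wrist_force: [-0.1, 0.2, -1.6]
width: 0.469
```

Call:
{"fn": "drive_tool", "kwargs": {
  "deltas": [
    {"hand": 0, "offset": [2, -5, 0], "angular": [0, 0, -1]},
    {"hand": 0, "offset": [5, -10, 0], "angular": [0, 0, -2]},
    {"hand": 0, "offset": [8, -15, 0], "angular": [0, 0, -4.5]},
    {"hand": 0, "offset": [9.6, -20, 0], "angular": [0, 0, -4.5]},
    {"hand": 0, "offset": [9.6, -21.9, 0], "angular": [0, 0, -4.5]},
    {"hand": 0, "offset": [9.6, -21.9, -2], "angular": [0, 0, -4.5]},
    {"hand": 0, "offset": [9.6, -21.9, -3.8], "angular": [0, 0, -4.5]},
    {"hand": 0, "offset": [9.6, -21.9, -3.8], "angular": [0, 0, -4.5]}
  ]
}}

```text
time: 32.17
tool_pos: [0.6511, 0.0359, 0.0551]
tcp_rot: [-2.157, -2.277, 0.007]
wrist_force: [-0.2, -0.2, -1.0]
width: 0.47
```

Call:
{"fn": "drive_tool", "kwargs": {
  "deltas": [
    {"hand": 0, "offset": [0, 0, 0], "angular": [0, 0, 0]},
    {"hand": 0, "offset": [0, 0, 0], "angular": [0, 0, 0]},
    {"hand": 0, "offset": [0, 0, 0], "angular": [0, 0, 0]}
  ]
}}

```text
time: 32.55
tool_pos: [0.6554, 0.0346, 0.06]
tcp_rot: [2.162, 2.278, 0.002]
wrist_force: [-0.7, 0.2, 0.1]
width: 0.471
```

Call:
{"fn": "drive_tool", "kwargs": {
  "deltas": [
    {"hand": 0, "offset": [0, 0, -0.7], "angular": [0, 0, 0]},
    {"hand": 0, "offset": [0, 0, -1.3], "angular": [0, 0, 0]},
    {"hand": 0, "offset": [0, 0, -1.6], "angular": [0, 0, 0]},
    {"hand": 0, "offset": [0, 0, -1.7], "angular": [0, 0, 0]},
    {"hand": 0, "offset": [0, 0, -1.7], "angular": [0, 0, 0]}
  ]
}}

```text
time: 33.17
tool_pos: [0.6543, 0.0342, 0.0435]
tcp_rot: [-2.163, -2.278, 0.001]
wrist_force: [-5.3, 0.0, 9.2]
width: 0.47
```

Call:
{"fn": "drive_tool", "kwargs": {
  "deltas": [
    {"hand": 1, "offset": [0, 0, 0.1], "angular": [0, 0, 0]},
    {"hand": 1, "offset": [0, 0, 0.1], "angular": [0, 0, 0]},
    {"hand": 1, "offset": [0, 0, 3], "angular": [0, 0, 0]},
    {"hand": 1, "offset": [0, 0, 8], "angular": [0, 0, 0]},
    {"hand": 1, "offset": [0, -5, 12.5], "angular": [0, 0, 0]},
    {"hand": 1, "offset": [0, -7, 12.5], "angular": [0, 0, 0]},
    {"hand": 1, "offset": [0, -7, 12.5], "angular": [0, 0, 0]},
    {"hand": 1, "offset": [0, -7, 12.5], "angular": [0, 0, 0]}
  ]
}}

```text
time: 34.17
tool_pos: [0.6534, -0.0353, 0.165]
tcp_rot: [-2.161, -2.276, 0.002]
wrist_force: [-0.1, 0.5, -0.5]
width: 1.001
```

```bash
python3 - <<'E'
from h import *
c=cam('wrist','w13.png');s=bot.read_state();print(s['tool_pos'],yaw(s))
print(woods(c,.076,amin=300))
t=cam('top','t13.png')
print([w for w in woods(t,.012,amin=50) if w[0]<640 and abs(w[1])<420])
E
```

```text
[ 0.65342393 -0.03498209  0.16485288] 2.99
[(656, 32, 3.0, array([ 45., 110.]))]
[(347, 237, 11.5, array([23., 70.])), (349, -251, -8.7, array([122.,  45.])), (450, 222, 80.6, array([37., 46.])), (462, 302, -89.9, array([47., 31.]))]
```

Call:
{"fn": "drive_tool", "kwargs": {
  "deltas": [
    {"hand": 1, "offset": [-3, 5, 0], "angular": [0, 0, -3]},
    {"hand": 1, "offset": [-6, 10, 0], "angular": [0, 0, -7]},
    {"hand": 1, "offset": [-10, 14, 0], "angular": [0, 0, -10]},
    {"hand": 1, "offset": [-14, 18, 0], "angular": [0, 0, -13]},
    {"hand": 1, "offset": [-19, 22, 0], "angular": [0, 0, -13]},
    {"hand": 1, "offset": [-19.5, 24.5, 0], "angular": [0, 0, -13]},
    {"hand": 1, "offset": [-19.5, 24.5, 0], "angular": [0, 0, -13]},
    {"hand": 1, "offset": [-19.5, 24.5, 0], "angular": [0, 0, -13]}
  ]
}}

```text
time: 35.28
tool_pos: [0.4596, 0.2092, 0.1666]
tcp_rot: [2.406, 2.02, -0.001]
wrist_force: [-0.3, 0.8, 0.2]
width: 1.002
```

```bash
python3 - <<'E'
from h import *
c=cam('wrist','w14.png');s=bot.read_state();print(s['tool_pos'],yaw(s))
print(woods(c,.012,amin=300))
E
```

```text
[0.45985485 0.20880179 0.16665049] -10.01
[(681, 35, -87.0, array([52., 52.])), (350, 237, 10.5, array([27., 71.])), (459, 259, -9.9, array([110.,  45.]))]
```

Call:
{"fn": "drive_tool", "kwargs": {
  "deltas": [
    {"hand": 1, "offset": [-0.1, 5, -5], "angular": [0, 0, 0]},
    {"hand": 1, "offset": [-0.1, 5, -10], "angular": [0, 0, 0]},
    {"hand": 1, "offset": [-0.1, 5, -15], "angular": [0, 0, 0]},
    {"hand": 1, "offset": [-0.1, 5, -18.2], "angular": [0, 0, 0]},
    {"hand": 1, "offset": [-0.1, 5, -18.9], "angular": [0, 0, 0]},
    {"hand": 1, "offset": [-0.1, 5, -18.9], "angular": [0, 0, 0]},
    {"hand": 0, "offset": [-0.1, 5, -18.9], "angular": [0, 0, 0]},
    {"hand": 0, "offset": [-0.1, 5, -18.9], "angular": [0, 0, 0]}
  ]
}}

```text
time: 36.33
tool_pos: [0.4602, 0.2599, -0.0202]
tcp_rot: [2.407, 2.018, 0.005]
wrist_force: [-0.4, -0.4, -1.1]
width: 0.603
```

Call:
{"fn": "drive_tool", "kwargs": {
  "deltas": [
    {"hand": 0, "offset": [0, 0, 0], "angular": [0, 0, 0]},
    {"hand": 0, "offset": [0, 0, 0], "angular": [0, 0, 0]}
  ]
}}

```text
time: 36.58
tool_pos: [0.4599, 0.2599, -0.0198]
tcp_rot: [2.406, 2.019, 0.003]
wrist_force: [-2.0, -2.1, 9.3]
width: 0.461
```

Call:
{"fn": "drive_tool", "kwargs": {
  "deltas": [
    {"hand": 0, "offset": [0, 0, 2], "angular": [0, 0, 0]},
    {"hand": 0, "offset": [0, 0, 6], "angular": [0, 0, 0]},
    {"hand": 0, "offset": [0, 0, 12], "angular": [0, 0, 0]},
    {"hand": 0, "offset": [0, 0, 18], "angular": [0, 0, 0]},
    {"hand": 0, "offset": [0, 0, 18], "angular": [0, 0, 0]},
    {"hand": 0, "offset": [0, 0, 18], "angular": [0, 0, 0]}
  ]
}}

```text
time: 37.33
tool_pos: [0.4584, 0.2592, 0.1582]
tcp_rot: [2.407, 2.019, 0.001]
wrist_force: [-0.4, -0.5, -1.4]
width: 0.459
```

Call:
{"fn": "drive_tool", "kwargs": {
  "deltas": [
    {"hand": 0, "offset": [4, -4, 0], "angular": [0, 0, 3]},
    {"hand": 0, "offset": [8, -8, 0], "angular": [0, 0, 6]},
    {"hand": 0, "offset": [12, -12, 0], "angular": [0, 0, 9]},
    {"hand": 0, "offset": [16, -16, 0], "angular": [0, 0, 13]},
    {"hand": 0, "offset": [19.6, -20, 0], "angular": [0, 0, 13]},
    {"hand": 0, "offset": [19.6, -22.6, -3], "angular": [0, 0, 13]},
    {"hand": 0, "offset": [19.6, -22.6, -7], "angular": [0, 0, 13]},
    {"hand": 0, "offset": [19.6, -22.6, -8.3], "angular": [0, 0, 13]}
  ]
}}

```text
time: 38.33
tool_pos: [0.6498, 0.0327, 0.0687]
tcp_rot: [-2.158, -2.272, 0.012]
wrist_force: [0.9, 0.2, -0.9]
width: 0.452
```

Call:
{"fn": "drive_tool", "kwargs": {
  "deltas": [
    {"hand": 0, "offset": [0, 0, 0], "angular": [0, 0, 0]},
    {"hand": 0, "offset": [0, 0, 0], "angular": [0, 0, 0]},
    {"hand": 0, "offset": [0, 0, 0], "angular": [0, 0, 0]}
  ]
}}

```text
time: 38.7
tool_pos: [0.6562, 0.0337, 0.0771]
tcp_rot: [2.16, 2.277, 0.004]
wrist_force: [-0.0, 1.2, 0.1]
width: 0.456
```

```bash
python3 - <<'E'
from h import *
c=cam('wrist','w15.png');s=bot.read_state();print(s['tool_pos'],yaw(s),s['width'])
print(woods(c,.109,amin=100)); print(woods(c,.076,amin=100))
t=cam('top');print([w for w in woods(t,.012,amin=50) if w[0]<700 and abs(w[1])<420])
E
```

```text
[0.65604178 0.0336833  0.07701616] 3.02 0.4553683706987106
[(657, 37, 3.1, array([ 45., 108.]))]
[(658, 22, 3.1, array([ 55., 133.]))]
[(348, 237, 11.5, array([23., 71.])), (349, -250, -9.4, array([122.,  45.])), (677, -7, -89.6, array([65., 25.]))]
```

The board is held square, about 3 mm high in y. I'll correct that while lowering.

Call:
{"fn": "drive_tool", "kwargs": {
  "deltas": [
    {"hand": 0, "offset": [-0.1, -0.3, -0.7], "angular": [0, 0, 0]},
    {"hand": 0, "offset": [-0.1, -0.3, -1.4], "angular": [0, 0, 0]},
    {"hand": 0, "offset": [-0.1, -0.3, -1.9], "angular": [0, 0, 0]},
    {"hand": 0, "offset": [-0.1, -0.3, -2.1], "angular": [0, 0, 0]},
    {"hand": 0, "offset": [-0.1, -0.3, -2.1], "angular": [0, 0, 0]}
  ]
}}

```text
time: 39.42
tool_pos: [0.6534, 0.0301, 0.0563]
tcp_rot: [-2.162, -2.278, 0.001]
wrist_force: [-6.9, -0.3, 13.9]
width: 0.455
```

Call:
{"fn": "drive_tool", "kwargs": {
  "deltas": [
    {"hand": 1, "offset": [0, 0, 0.1], "angular": [0, 0, 0]},
    {"hand": 1, "offset": [0, 0, 0.1], "angular": [0, 0, 0]},
    {"hand": 1, "offset": [0, 0, 3], "angular": [0, 0, 0]},
    {"hand": 1, "offset": [0, 0, 8], "angular": [0, 0, 0]},
    {"hand": 1, "offset": [0, -5, 12], "angular": [0, 0, 0]},
    {"hand": 1, "offset": [0, -7, 12], "angular": [0, 0, 0]},
    {"hand": 1, "offset": [0, -7, 12], "angular": [0, 0, 0]},
    {"hand": 1, "offset": [0, -7, 12], "angular": [0, 0, 0]}
  ]
}}

```text
time: 40.42
tool_pos: [0.6522, -0.039, 0.1715]
tcp_rot: [-2.161, -2.275, 0.003]
wrist_force: [-0.3, -0.3, 0.4]
width: 0.998
```

```bash
python3 - <<'E'
from h import *
c=cam('wrist','w16.png');s=bot.read_state();print(s['tool_pos'],yaw(s))
print(woods(c,.088,amin=300))
t=cam('top','t16.png')
print([w for w in woods(t,.016,amin=50) if w[0]<640 and abs(w[1])<420])
E
```

```text
[ 0.65232498 -0.03872957  0.17157094] 3.0
[(655, 30, 3.0, array([ 45., 110.]))]
[(347, 237, 11.5, array([23., 70.])), (349, -250, -9.3, array([122.,  45.]))]
```

The board is at (655, 30) mm: 2–3 mm off in y but square, which is acceptable. Next is the caul, the only brown caul-shaped piece, at about (349, −250) mm and 122×45.

Call:
{"fn": "drive_tool", "kwargs": {
  "deltas": [
    {"hand": 1, "offset": [-4, -4, 0], "angular": [0, 0, -3]},
    {"hand": 1, "offset": [-8, -8, 0], "angular": [0, 0, -6]},
    {"hand": 1, "offset": [-12, -12, 0], "angular": [0, 0, -9]},
    {"hand": 1, "offset": [-16, -16, 0], "angular": [0, 0, -12.3]},
    {"hand": 1, "offset": [-20.5, -20, 0], "angular": [0, 0, -12.3]},
    {"hand": 1, "offset": [-25, -23, 0], "angular": [0, 0, -12.3]},
    {"hand": 1, "offset": [-30, -25, 0], "angular": [0, 0, -12.3]},
    {"hand": 1, "offset": [-30, -25, 0], "angular": [0, 0, -12.3]}
  ]
}}

```text
time: 41.52
tool_pos: [0.351, -0.2897, 0.173]
tcp_rot: [-2.396, -2.028, 0.001]
wrist_force: [0.1, 0.5, 0.2]
width: 0.999
```

Call:
{"fn": "drive_tool", "kwargs": {
  "deltas": [
    {"hand": 1, "offset": [0, 0, 0], "angular": [0, 0, 0]},
    {"hand": 1, "offset": [0, 0, 0], "angular": [0, 0, 0]},
    {"hand": 1, "offset": [0, 0, 0], "angular": [0, 0, 0]}
  ]
}}

```text
time: 41.9
tool_pos: [0.3547, -0.2891, 0.1739]
tcp_rot: [-2.392, -2.036, -0.0]
wrist_force: [0.7, 0.6, -0.3]
width: 1.004
```

```bash
python3 - <<'E'
from h import *
c=cam('wrist','w17.png');s=bot.read_state();print(s['tool_pos'],yaw(s),s['q'].round(2))
print(woods(c,.016,amin=300))
cv2.imwrite('pics/w17v.png',c['frame'])
E
```

```text
[ 0.35459548 -0.28921211  0.1739439 ] -9.21 [-0.74 -0.14  2.08  0.    1.2  -0.58]
[(351, -250, -9.2, array([120.,  45.]))]
```

View pics/w17v.png

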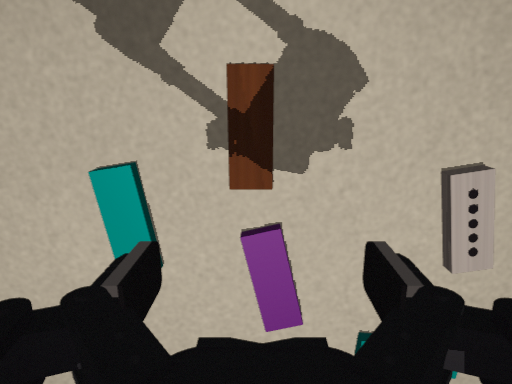

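The brown caul is at (250,125); turquoise (125,215) and purple (270,275) are the look-alikes. I'll grasp the brown one.

Call:
{"fn": "drive_tool", "kwargs": {
  "deltas": [
    {"hand": 1, "offset": [-0.4, 3.9, -5], "angular": [0, 0, 0]},
    {"hand": 1, "offset": [-0.4, 3.9, -10], "angular": [0, 0, 0]},
    {"hand": 1, "offset": [-0.4, 3.9, -15], "angular": [0, 0, 0]},
    {"hand": 1, "offset": [-0.4, 3.9, -19], "angular": [0, 0, 0]},
    {"hand": 1, "offset": [-0.4, 3.9, -19.5], "angular": [0, 0, 0]},
    {"hand": 1, "offset": [-0.4, 3.9, -19.5], "angular": [0, 0, 0]},
    {"hand": 0, "offset": [-0.4, 3.9, -19.5], "angular": [0, 0, 0]},
    {"hand": 0, "offset": [-0.4, 3.9, -19.5], "angular": [0, 0, 0]}
  ]
}}

```text
time: 42.95
tool_pos: [0.3511, -0.2519, -0.0193]
tcp_rot: [2.392, 2.031, 0.001]
wrist_force: [-0.2, -0.1, -0.9]
width: 0.606
```

Call:
{"fn": "drive_tool", "kwargs": {
  "deltas": [
    {"hand": 0, "offset": [0, 0, 0], "angular": [0, 0, 0]},
    {"hand": 0, "offset": [0, 0, 0], "angular": [0, 0, 0]}
  ]
}}

```text
time: 43.2
tool_pos: [0.3509, -0.2518, -0.0191]
tcp_rot: [2.393, 2.032, 0.001]
wrist_force: [-1.3, 2.3, 8.7]
width: 0.485
```

Call:
{"fn": "drive_tool", "kwargs": {
  "deltas": [
    {"hand": 0, "offset": [0, 0, 2], "angular": [0, 0, 0]},
    {"hand": 0, "offset": [0, 0, 6], "angular": [0, 0, 0]},
    {"hand": 0, "offset": [0, 0, 12], "angular": [0, 0, 0]},
    {"hand": 0, "offset": [0, 0, 18], "angular": [0, 0, 0]},
    {"hand": 0, "offset": [0, 0, 18], "angular": [0, 0, 0]},
    {"hand": 0, "offset": [0, 0, 18], "angular": [0, 0, 0]}
  ]
}}

```text
time: 43.95
tool_pos: [0.3494, -0.2506, 0.1591]
tcp_rot: [2.394, 2.033, 0.0]
wrist_force: [-0.2, 0.9, -0.8]
width: 0.487
```

Call:
{"fn": "drive_tool", "kwargs": {
  "deltas": [
    {"hand": 0, "offset": [5, 3, 0], "angular": [0, 0, 3]},
    {"hand": 0, "offset": [10, 6, 0], "angular": [0, 0, 6]},
    {"hand": 0, "offset": [15, 9.5, 0], "angular": [0, 0, 9]},
    {"hand": 0, "offset": [20, 13, 0], "angular": [0, 0, 12.3]},
    {"hand": 0, "offset": [25, 17, 0], "angular": [0, 0, 12.3]},
    {"hand": 0, "offset": [30, 20, 0], "angular": [0, 0, 12.3]},
    {"hand": 0, "offset": [30.5, 26, 0], "angular": [0, 0, 12.3]},
    {"hand": 0, "offset": [30.5, 28.2, 0], "angular": [0, 0, 12.3]}
  ]
}}

```text
time: 44.95
tool_pos: [0.653, 0.0344, 0.155]
tcp_rot: [-2.156, -2.278, 0.006]
wrist_force: [-0.2, -0.3, -1.5]
width: 0.486
```

Call:
{"fn": "drive_tool", "kwargs": {
  "deltas": [
    {"hand": 0, "offset": [0, 0, -4], "angular": [0, 0, 0]},
    {"hand": 0, "offset": [0, 0, -7], "angular": [0, 0, 0]},
    {"hand": 0, "offset": [0, 0, -7], "angular": [0, 0, 0]},
    {"hand": 0, "offset": [0, 0, -7], "angular": [0, 0, 0]},
    {"hand": 0, "offset": [0, 0, -7], "angular": [0, 0, 0]}
  ]
}}

```text
time: 45.58
tool_pos: [0.656, 0.0309, 0.0909]
tcp_rot: [2.162, 2.276, 0.003]
wrist_force: [0.2, -0.5, -0.7]
width: 0.478
```

```bash
python3 - <<'E'
from h import *
c=cam('wrist','w18.png');s=bot.read_state();print(s['tool_pos'],yaw(s),s['width'],s['wrist_force'])
z=s['tool_pos'][2]+.0192+.016
print(woods(c,z,amin=100))
E
```

```text
[0.65601577 0.0309472  0.09097453] 2.96 0.4871319243735567 [-0.45836466  0.11048129 -0.18167787]
[(657, 38, 3.0, array([ 44., 110.]))]
```

Call:
{"fn": "drive_tool", "kwargs": {
  "deltas": [
    {"hand": 0, "offset": [0, 0.1, -0.8], "angular": [0, 0, 0]},
    {"hand": 0, "offset": [0, 0.1, -1.5], "angular": [0, 0, 0]},
    {"hand": 0, "offset": [0, 0.1, -2.0], "angular": [0, 0, 0]},
    {"hand": 0, "offset": [0, 0.1, -2.25], "angular": [0, 0, 0]},
    {"hand": 0, "offset": [0, 0.1, -2.25], "angular": [0, 0, 0]}
  ]
}}

```text
time: 46.25
tool_pos: [0.6545, 0.0323, 0.069]
tcp_rot: [-2.162, -2.278, 0.001]
wrist_force: [-6.8, 0.0, 13.2]
width: 0.483
```

Call:
{"fn": "drive_tool", "kwargs": {
  "deltas": [
    {"hand": 1, "offset": [0, 0, 0.1], "angular": [0, 0, 0]},
    {"hand": 1, "offset": [0, 0, 0.1], "angular": [0, 0, 0]},
    {"hand": 1, "offset": [0, 0, 3], "angular": [0, 0, 0]},
    {"hand": 1, "offset": [0, 0, 8], "angular": [0, 0, 0]},
    {"hand": 1, "offset": [0, -5, 12], "angular": [0, 0, 0]},
    {"hand": 1, "offset": [0, -7, 12], "angular": [0, 0, 0]},
    {"hand": 1, "offset": [0, -7, 12], "angular": [0, 0, 0]},
    {"hand": 1, "offset": [0, -7, 12], "angular": [0, 0, 0]}
  ]
}}

```text
time: 47.25
tool_pos: [0.6533, -0.037, 0.184]
tcp_rot: [-2.161, -2.276, 0.003]
wrist_force: [-0.2, 0.0, 0.1]
width: 0.996
```

```bash
python3 - <<'E'
from h import *
c=cam('wrist','w19.png');s=bot.read_state();print(s['tool_pos'],yaw(s))
print(woods(c,.104,amin=300))
d=cam('side','s19.png');t=cam('top','t19.png')
print([w for w in woods(t,.104,amin=50) if 500<w[0]<700 and abs(w[1])<100])
u,v=proj(d,[.654,.033,.06]).astype(int)
cv2.imwrite('pics/w19v.png',np.hstack([cv2.resize(c['frame'],(440,330)),cv2.resize(d['frame'][v-40:v+35,u-40:u+42],(360,330),interpolation=3)]))
E
```

```text
[ 0.65336396 -0.0367026   0.18408898] 3.01
[(656, 34, 3.0, array([ 45., 119.]))]
[]
```

View pics/w19v.png

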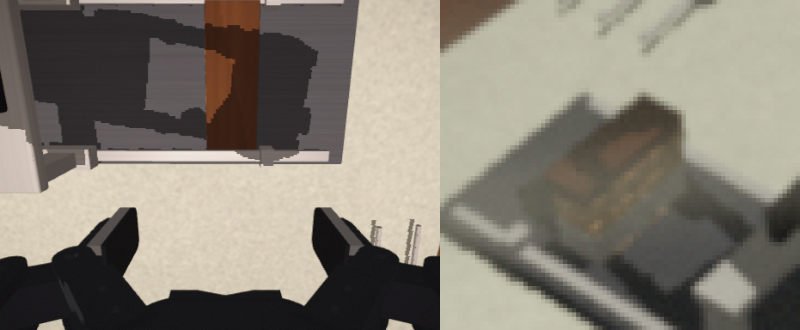

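The caul lies square on top at (656, 34) mm, and the side view shows an even pile. Back to the fin.

Call:
{"fn": "drive_tool", "kwargs": {
  "deltas": [
    {"hand": 1, "offset": [-6, 2, 0], "angular": [0, 0, 0]},
    {"hand": 1, "offset": [-12, 4, 0], "angular": [0, 0, 0]},
    {"hand": 1, "offset": [-18.4, 6.2, 0], "angular": [0, 0, 0]},
    {"hand": 1, "offset": [-18.4, 6.2, 0], "angular": [0, 0, 0]},
    {"hand": 1, "offset": [-18.4, 6.2, 0], "angular": [0, 0, 0]}
  ]
}}

```text
time: 48.02
tool_pos: [0.471, 0.0248, 0.1868]
tcp_rot: [2.161, 2.279, 0.001]
wrist_force: [0.0, -0.2, 0.7]
width: 1.002
```

Call:
{"fn": "drive_tool", "kwargs": {
  "deltas": [
    {"hand": 1, "offset": [0, 0, -4], "angular": [0, 0, 0]},
    {"hand": 1, "offset": [0, 0, -7.5], "angular": [0, 0, 0]},
    {"hand": 1, "offset": [0, 0, -8.7], "angular": [0, 0, 0]},
    {"hand": 1, "offset": [0, 0, -8.7], "angular": [0, 0, 0]},
    {"hand": 0, "offset": [0, 0, -8.7], "angular": [0, 0, 0]},
    {"hand": 0, "offset": [0, 0, -8.7], "angular": [0, 0, 0]},
    {"hand": 0, "offset": [0, 0, -8.7], "angular": [0, 0, 0]},
    {"hand": 0, "offset": [0, 0, -8.7], "angular": [0, 0, 0]}
  ]
}}

```text
time: 49.02
tool_pos: [0.4708, 0.0243, 0.1003]
tcp_rot: [2.163, 2.278, 0.0]
wrist_force: [-3.3, 0.2, 7.0]
width: 0.149
```

Call:
{"fn": "drive_tool", "kwargs": {
  "deltas": [
    {"hand": 0, "offset": [2, 0.1, 0], "angular": [0, 0, 0]},
    {"hand": 0, "offset": [4.5, 0.24, 0], "angular": [0, 0, 0]},
    {"hand": 0, "offset": [7, 0.37, 0], "angular": [0, 0, 0]},
    {"hand": 0, "offset": [9.5, 0.5, 0], "angular": [0, 0, 0]},
    {"hand": 0, "offset": [12, 0.63, 0], "angular": [0, 0, 0]},
    {"hand": 0, "offset": [14.5, 0.76, 0], "angular": [0, 0, 0]},
    {"hand": 0, "offset": [16.5, 0.86, 0], "angular": [0, 0, 0]},
    {"hand": 0, "offset": [17.5, 0.92, 0], "angular": [0, 0, 0]}
  ]
}}

```text
time: 50.02
tool_pos: [0.6463, 0.0331, 0.1003]
tcp_rot: [2.163, 2.278, -0.001]
wrist_force: [-3.4, -1.4, 6.0]
width: 0.149
```

Call:
{"fn": "drive_tool", "kwargs": {
  "deltas": [
    {"hand": 0, "offset": [0, 0, 0], "angular": [0, 0, 0]},
    {"hand": 0, "offset": [0.5, 0.02, 0], "angular": [0, 0, 0]},
    {"hand": 0, "offset": [0.9, 0.05, 0], "angular": [0, 0, 0]},
    {"hand": 0, "offset": [1.2, 0.06, 0], "angular": [0, 0, 0]},
    {"hand": 0, "offset": [1.2, 0.06, 0], "angular": [0, 0, 0]}
  ]
}}

```text
time: 50.65
tool_pos: [0.6538, 0.0335, 0.1003]
tcp_rot: [-2.16, -2.275, 0.009]
wrist_force: [-12.4, -2.0, 11.0]
width: 0.149
```

Call:
{"fn": "drive_tool", "kwargs": {
  "deltas": [
    {"hand": 0, "offset": [0.3, 0.01, 0], "angular": [0, 0, 0]},
    {"hand": 0, "offset": [0.4, 0.02, 0], "angular": [0, 0, 0]},
    {"hand": 0, "offset": [0.4, 0.02, 0], "angular": [0, 0, 0]}
  ]
}}

```text
time: 51.02
tool_pos: [0.6534, 0.0335, 0.1003]
tcp_rot: [-2.155, -2.271, 0.018]
wrist_force: [-24.9, -3.5, 19.1]
width: 0.149
```

Call:
{"fn": "drive_tool", "kwargs": {
  "deltas": [
    {"hand": 0, "offset": [-0.75, -0.03, 0], "angular": [0, 0, 0]},
    {"hand": 0, "offset": [-0.75, -0.03, 0], "angular": [0, 0, 0]}
  ]
}}

```text
time: 51.28
tool_pos: [0.6532, 0.0335, 0.1003]
tcp_rot: [2.163, 2.278, -0.001]
wrist_force: [-3.0, -2.5, 6.0]
width: 0.153
```

Call:
{"fn": "drive_tool", "kwargs": {
  "deltas": [
    {"hand": 1, "offset": [0, 0, 0], "angular": [0, 0, 0]},
    {"hand": 1, "offset": [0, 0, 0], "angular": [0, 0, 0]},
    {"hand": 1, "offset": [0, 0, 4], "angular": [0, 0, 0]},
    {"hand": 1, "offset": [0, 0, 9], "angular": [0, 0, 0]},
    {"hand": 1, "offset": [0, -6, 12], "angular": [0, 0, 0]},
    {"hand": 1, "offset": [0, -11, 12], "angular": [0, 0, 0]},
    {"hand": 1, "offset": [0, -11, 12], "angular": [0, 0, 0]},
    {"hand": 1, "offset": [0, -11, 12], "angular": [0, 0, 0]}
  ]
}}

```text
time: 52.28
tool_pos: [0.6539, -0.0757, 0.2186]
tcp_rot: [-2.163, -2.276, 0.0]
wrist_force: [0.0, 0.3, -0.5]
width: 0.997
```

```bash
python3 - <<'E'
from h import *
c=cam('wrist','w20.png');d=cam('side','s20.png');t=cam('top','t20.png')
print(bot.read_state()['tool_pos'],proj(c,[.654,.0325,.1555]))
u,v=proj(d,[.64,.033,.06]).astype(int)
cv2.imwrite('pics/w20v.png',np.vstack([np.hstack([cv2.resize(c['frame'],(400,300)),cv2.resize(d['frame'][v-45:v+40,u-55:u+58],(400,300),interpolation=3)]),cv2.resize(t['frame'][80:260,90:480],(800,290))]))
E
```

```text
[ 0.65394098 -0.07462823  0.21867931] [268.4394276   30.67164836]
```

View pics/w20v.png

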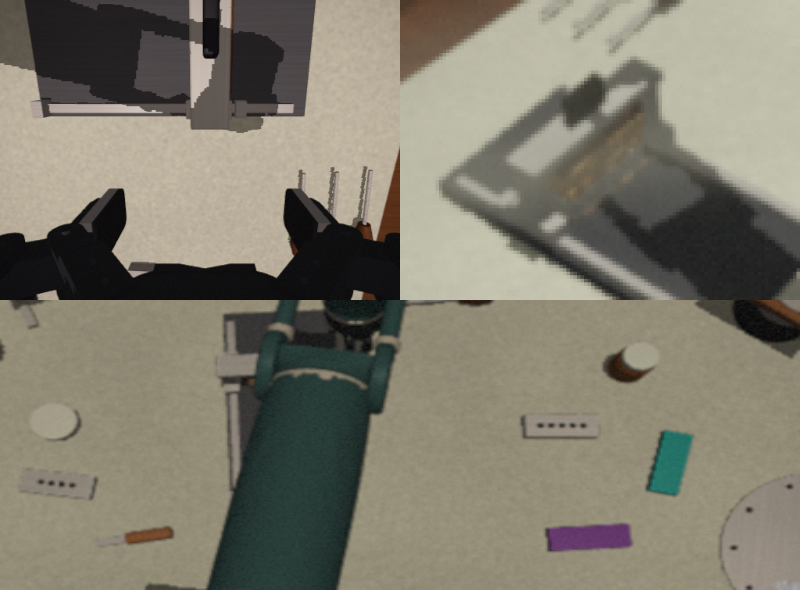

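The beam is home over the pile: the fin is seen at column 269, against 268.4 predicted. The spare packers, scraper and tub are undisturbed. I'll hand in.

```bash
python3 -c "
from workcell import bot
print(bot.finish_job())"
```

```text
the job is handed in; nothing more can be done
None
```

The job is done and handed in at about 52 s of the 210 s allowed.

**What I did:**
- I slid the beam back until it hit its parking stop.
- The pile on the bed mark, bottom to top, is packer24, packer8, three boards (all I found) and the brown caul. By nominal thickness that is 84 mm, so the caul's top should be 2.5 mm below the beam's underside; I did not measure that gap directly.
- I then slid the beam home until it stopped against 25 N of push without moving, and released it.

**Last checks:**
- **Pile:** each piece was checked from the wrist camera after placing. All were square, with boards and caul at 3.0°. Centres were within 1–2 mm of each other in x and within about 4 mm in y. The worst is the third board, about 2.5 mm off the bed centre in y, because I trusted a held-piece view that was about 3 mm off.
- **Beam:** the fin was seen within 1 pixel of its home position after release, and the beam passed over the pile without catching.
- **Left alone:** packer16, packer20, the scraper and the tub look undisturbed in the last views, and the spare packers are well clear of the bed.

**Disagreements:**
- **Fingertips:** they sit about 29 mm higher than the reported tool point. My first grip on the fin therefore closed above it; a touch on the beam top gave the offset, which I used from then on.
- **Wrist camera:** it reads x about 2 mm higher than the arm's own position. I compared like with like and allowed for it.

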